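Free the sprung safety hook of the bench cupboard and open its door

TASK

Take the small blue screwdriver out of its wooden stand and put its blade down through the narrow gap behind the top edge of the blue cupboard door, press the orange sprung hook down firmly but gently until it comes off its keeper, and draw the door open past 45 degrees. Do not force the hook or the door (no more than about 15 N): how far down the hook lets go differs from cupboard to cupboard and has to be felt. Then stand the screwdriver back in its stand, fully home and upright, leave the door open and leave the other things on the bench where they are.

Things in the scene. Friction and masses are not known exactly. Their poses are not given: they have to be found in the camera images.
- cupboard: grey steel bench cupboard, 114 deep x 160 wide x 135 mm high, fixed, with a 12 mm thick blue door hinged at its right (-y) whose top is level with the cupboard's; origin under it, 69 mm behind the door's inner face; -x points out of the front, z up. A 14 mm gap behind the door's inner face is covered by bright strips on the door but for one window, 28 mm along the door x 14 mm.
- door (a joint): angle of the blue door, rad: 0 shut, grows as the free (left) edge swings out towards the robot, stop at 1.0. The hinge is stiff enough to stay where it is left. Latched, the door gives only about 0.04 rad.
- door_hinge (a point): point on the vertical hinge line, which runs in the middle of the door's thickness (6 mm from its inner face), at the height of its top edge (135 mm over the bench)
- latch_window (a point): centre of the window in the gap, level with the top edge (135 mm over the bench), 112 mm from the hinge line along the door and 7 mm behind the door's inner face; it moves with the door. That inner face, against which the blade can push to draw the door open, is the front side of the window.
- hook: orange plastic hook, a sprung lever along the door's inside and carried by it; origin on its pivot, 80 mm right (-y) of the window and 27 mm under the top edge; y along the lever to its pad. Its claw catches behind a hidden keeper when the door is pulled. It is freed when the pad is pressed down far enough, and must be kept down until the window has moved out 25 mm; then only the door needs pushing.
- hook_pad (a point): centre of the hook's pad, on its upper face, 23 mm straight below the window; the pad has a 6 mm high rim at its left. Pressing it takes 4 to 8 N; it frees 4 to 21 mm down (differs each time, unseen). About 2 mm further a rubber buffer adds 7 N per mm: a load of 11 to 14 N means that the claw is free. More than 18 N on it is too much.
- screwdriver: small screwdriver, 168 mm long, loose, 90 g: blue handle 24 mm in diameter and 80 mm long, steel shank 5 mm in diameter and 88 mm long; y axis along the shaft towards the handle's end (upright at the start, handle up). Its axis runs 12 mm from the origin, along +z of the body.
- screwdriver_grip (a point): point on the screwdriver's axis, in the handle 41 mm above its lower end, 39 mm below its upper end
- screwdriver_tip (a point): point of the screwdriver's blade, on its axis, 129 mm below screwdriver_grip
- stand: fixed wooden stand, 55 x 55 mm, 100 mm high, for the screwdriver; origin under its centre; x and y along its sides, open below the top plate at the sides that face +x and -x. A bench vice, 106 mm high, stands right of it; to the left a fixed timber leans over the bench front (near y = -0.09, from x = 0.21 at bench height to x = 0.47 at 0.73 m): keep the arm off it.
- stand_hole (a point): centre of the 11 mm hole (with a small chamfer) in the stand's 12 mm top plate, at its upper face, 100 mm over the bench. The shank hangs in it and the lower end of the handle rests on the plate.
- sanding_block: cork sanding block, 65 x 112 x 30 mm, loose bystander; origin under its centre
- red_board: dark red wooden offcut, 44 x 50 x 30 mm, loose bystander; origin under its centre
- try_square: try square with a dark wooden stock, 120 x 169 x 16 mm, loose bystander; origin under its centre
Things that resemble listed ones, but are neither listed nor needed, are in the scene too. There is more than one size of the screwdriver; the one meant has the size given above.

How it is judged:
By the outcome, as a careful person would: the job done as asked, in the order asked, and still so for the second after the job is handed in, with the robot touching nothing.
It also fails if it takes over 54 s, if anything falls off the work surface, if the arm or the gripper's body presses on something with over 40 N, if the wrist force passes 120 N, or if a joint passes its speed limit or range.

ROBOT

A 6-joint arm with a two-finger parallel gripper is mounted at the origin on a cart in front of the work surface, level with it; the furniture and walls round the work are solid. World frame = base frame: x ahead of the robot, y to its left, z up, the work surface at z = 0. Lengths are in m, angles in rad, forces in N, time in s.
With the tool pointing down it reaches from about 0.4 to 0.825 m from the base axis. Payload 7 kg.
Tool frame: the origin (TCP) lies on the centre line of the jaws, within the pads' length; the fingertips stand 25 mm ahead of it and the grasp point (between the pads) lies 6 mm ahead of it; z points along the fingers, y is the direction in which the jaws open and shut (so a half turn about z gives the same grasp; the last joint's range is limited). The gripper opens to 88 mm and grips with 3 to 60 N. Pads are 19 mm wide; open, the fingers measure 130 mm over their backs; the gripper's body (78 mm by 193 mm) begins 47 mm behind the grasp point.
Start: joints at [1.527, 0.359, 0.012, 0, -1.224, -0.288], TCP at [0.22, 0.638, 0.252] pointing down, gripper open.
Joint ranges: [-3.07, 3.07], [-1.43, 2.12], [-1.02, 1.25], [-3.03, 1.67], [-3.05, -0], [-3.03, 3.03]. Speed limits (rad/s): [2.39, 2.39, 3.01, 3.14, 3.14, 3.14].

INTERFACE

Orientations are given as [roll, pitch, yaw] about the fixed x, y, z axes, in that order (R = Rz(yaw) Ry(pitch) Rx(roll)).
In Python, from station import * gives the robot as it stands. The module is installed in compiled form; this text tells all that it offers.
- The arm moves only by the tool step_arm, never from a script. Its argument "commands" is text: rows parted by semicolons, each of 6 numbers parted by spaces: the shift along the tool's x, y, z in mm, then the turn, a rotation vector about the tool's x, y, z in rad. A call has 1 to 8 rows; each row shifts and turns the commanded pose from where the row before left it, along the tool's axes as they then stand; what a row does not reach is not made up. A row lasts 1/8 s, in which the tool goes at most 62.5 mm and 10.7 degrees, less where a joint would pass 70% of its speed; a pose out of reach is approached as far as the arm can. A call is refused whole if a number of a shift passes 62.5 or a number of a turn 0.188, either way. A call with a gripper value outside its range is refused whole. "jaw" is the finger opening in mm, from 0 to 87.6, set as the call begins (left out, the last holds). The fingers move at their own pace and stop on an object; "grip_force" is the grip in N (left out, the last holds). Time passes only in rows, so rows that do not move let the fingers close. It gives the time, the measured TCP pose, the force and the opening at its end, in the units of the state.
- get_state(): the state, without advancing time (a new reading comes with each control period).
- grab_frame(name): name is "scene" or "top" or "wrist"; returns a dict with "frame" (420x560x3 uint8, red, green, blue), "fovy" (degrees; the focal length in pixels is half the picture's height over the tangent of half this angle, whatever the lens; pixels are square), "cx", "cy" (the principal point, pixels), "k1" (the pictures are not rectified: a ray, as slopes to the right and down, at radius r is drawn at 1 + k1 r^2 times it, then the intrinsics apply), "rvec" (rotation vector, rad) and "tvec" (3), from world to camera coordinates, as OpenCV has them; the wrist camera has in their place "tool_from_camera" (4x4, takes a point from camera to tool coordinates, whose origin is the TCP and whose axes are the flange's). Camera axes: x right, y down, z forward; pixel columns grow to the right and rows downward; lengths in m; the calibration is good to about 2 mm. A picture is of the moment at which its call begins: read the wrist's pose just before it. There is no depth.
- job_done(): hands the job in, once; it reports no verdict.
Trained networks look in a picture, given as the dict that the camera call returned (one of the last four; its "shot" number tells which), for a name from the list of things; names that differ only in an ending like _2 or _b are one class to them, and where a whole thing is asked for, a point or a joint stands for the part that bears it (a point fixed in the world has none). Each returns a list of dicts, best first, with "conf" (0 to 1); they miss things now and then, are a little off and sometimes report something else, mostly with a low value. They report only what shows in the picture. A call takes as long as a camera call. They do not tell look-alikes from the thing itself.
- recognise(picture, name): "pixel" ([column, row] in pixels, amid what is visible of it).
The state is a dict: "t": time; "q": joint angles; "qd": joint speeds; "joint_efforts": joint torques, N m; "eef_pos": TCP position; "ee_rot": TCP orientation; "force": force on the tool from outside, world axes, zero at the start; "moment": the same for the moment, N m; "width": finger opening in m.
Only numpy, scipy, OpenCV 4.12 (cv2) and the standard library are available. Lean on these libraries where they do the work, as an engineer would, in place of code of your own. Each camera call takes 0.05 s, during which the arm holds its last target.

## Working session

There is one attempt and no reset: what is moved stays moved. The work goes in short steps, Python scripts to look and compute and a tool call to move; the robot and the scene stay as the last step left them, time stands still between calls to the robot, and variables do not carry over. Pictures are saved under pics/ and viewed, and the job is handed in when it is done.

Besides the shell and the picture viewer there is one more tool, called after ">>>" as name(argument=value, ...), one argument or row to a line, values as JSON. step_arm: Moves the arm, as the interface text tells. Its arguments: {"type":"object","properties":{"commands":{"type":"string"},"jaw":{"type":"number"},"grip_force":{"type":"number"}},"required":["commands"]}

```bash
mkdir -p pics
cat > h.py <<'E'
from station import *
import numpy as np, cv2
from scipy.spatial.transform import Rotation as R
def save(p,n,crop=None,s=1):
    im=p["frame"]
    if crop: im=im[crop[1]:crop[3],crop[0]:crop[2]]
    if s!=1: im=cv2.resize(im,None,fx=s,fy=s,interpolation=cv2.INTER_CUBIC)
    cv2.imwrite("pics/"+n,im[:,:,::-1])
def ext(p,st=None):
    if "rvec" in p and p["rvec"] is not None:
        Rm=cv2.Rodrigues(np.array(p["rvec"],float))[0]; t=np.array(p["tvec"],float).ravel()
        return Rm,t
    T=np.eye(4);T[:3,:3]=R.from_euler("xyz",st["ee_rot"]).as_matrix();T[:3,3]=st["eef_pos"]
    C=np.linalg.inv(T@np.array(p["tool_from_camera"]))
    return C[:3,:3],C[:3,3]
def ray(p,px,st=None):
    f=210/np.tan(np.radians(p["fovy"])/2)
    d=np.array([(px[0]-p["cx"])/f,(px[1]-p["cy"])/f]); u=d.copy()
    for _ in range(20): u=d/(1+p["k1"]*(u@u))
    Rm,t=ext(p,st)
    return -Rm.T@t, Rm.T@np.array([u[0],u[1],1])
def atz(p,px,z,st=None):
    c,d=ray(p,px,st); return c+d*(z-c[2])/d[2]
def proj(p,X,st=None):
    Rm,t=ext(p,st); c=Rm@np.array(X)+t; u=c[:2]/c[2]; u=u*(1+p["k1"]*(u@u))
    f=210/np.tan(np.radians(p["fovy"])/2)
    return u*f+[p["cx"],p["cy"]]
def tri(rs):
    A=0;b=0
    for c,d in rs:
        d=d/np.linalg.norm(d);M=np.eye(3)-np.outer(d,d);A=A+M;b=b+M@c
    X=np.linalg.solve(A,b); return X,[np.linalg.norm((np.eye(3)-np.outer(d,d)/(d@d))@(X-c)) for c,d in rs]
E
python3 - <<'E'
from h import *
st=get_state(); print(st)
for n in ["scene","top","wrist"]:
    p=grab_frame(n); save(p,n+"0.png")
    print(n,{k:v for k,v in p.items() if k!="frame"})
    for o in ["cupboard","door","door_hinge","latch_window","hook","hook_pad","screwdriver","screwdriver_grip","screwdriver_tip","stand","stand_hole","sanding_block","red_board","try_square"]:
        try: print(o,[(np.round(r["pixel"]).tolist(),round(r["conf"],2)) for r in recognise(p,o)])
        except Exception as e: print(o,e)
E
```

```text
{'t': 0.0, 'q': array([ 1.52707871e+00,  3.59356634e-01,  1.10855314e-02, -3.72548255e-04,
       -1.22410942e+00, -2.88080870e-01]), 'qd': array([-0.00010978,  0.00072486,  0.00071952,  0.00069047,  0.00043673,
       -0.00103519]), 'joint_efforts': array([-1.02189533e-03, -5.82711411e+01,  2.93067241e+01,  6.99757621e+00,
        6.96762989e-03, -1.51598069e-04]), 'eef_pos': array([0.21975849, 0.6377547 , 0.2506498 ]), 'ee_rot': array([ 3.13997423e+00, -1.14345927e-04, -3.31925254e-01]), 'force': array([ 0.49244471, -0.00625221,  0.14487975]), 'moment': array([-0.00734889,  0.01518356, -0.02155836]), 'width': 0.08756764361144144}
scene {'fovy': 44.30939136765811, 'cx': 277.6952864267994, 'cy': 205.69349866618742, 'k1': -0.001980817885076721, 'rvec': array([ 1.92037421, -0.76684318,  0.45359944]), 'tvec': array([-0.4964652 ,  0.20447886,  0.88830911]), 'shot': 1}
cupboard [([378.0, 243.0], 0.58)]
door [([342.0, 240.0], 0.9), ([252.0, 252.0], 0.26)]
door_hinge [([342.0, 242.0], 0.78)]
latch_window [([343.0, 241.0], 0.81), ([256.0, 296.0], 0.71)]
hook [([253.0, 250.0], 0.26)]
hook_pad
[... 1249 characters left out ...]
[([178.0, 250.0], 0.83)]
wrist {'fovy': 64.1384756347254, 'cx': 279.7351151646801, 'cy': 207.97385747409598, 'k1': -0.07791751469286072, 'tool_from_camera': array([[-1.22958731e-04, -9.57006492e-01, -2.90066474e-01,
         7.99774631e-02],
       [ 9.99999471e-01, -4.13840850e-04,  9.41472866e-04,
        -1.05516082e-03],
       [-1.02103700e-03, -2.90066205e-01,  9.57006037e-01,
        -1.32538458e-01],
       [ 0.00000000e+00,  0.00000000e+00,  0.00000000e+00,
         1.00000000e+00]]), 'shot': 3}
cupboard []
door []
door_hinge []
latch_window []
hook []
hook_pad []
screwdriver []
screwdriver_grip []
screwdriver_tip []
stand []
stand_hole []
sanding_block []
red_board []
try_square []
```

View pics/scene0.png

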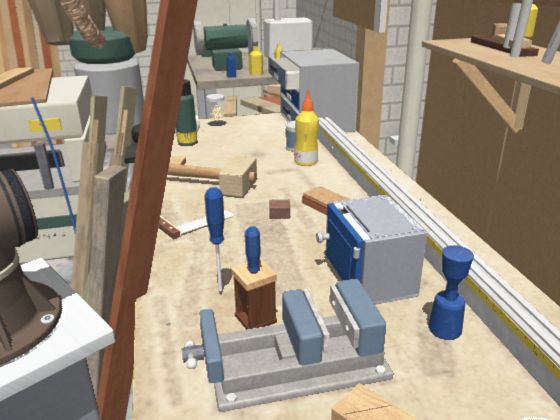

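View pics/top0.png

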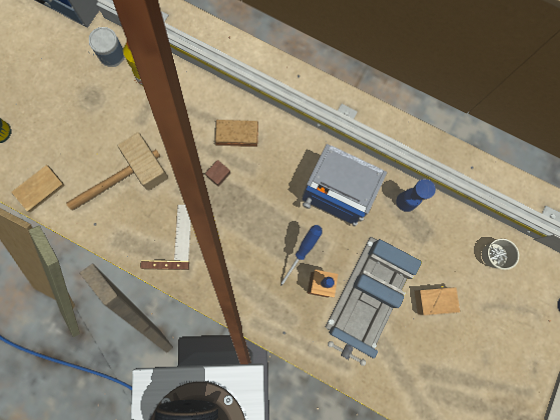

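View pics/wrist0.png

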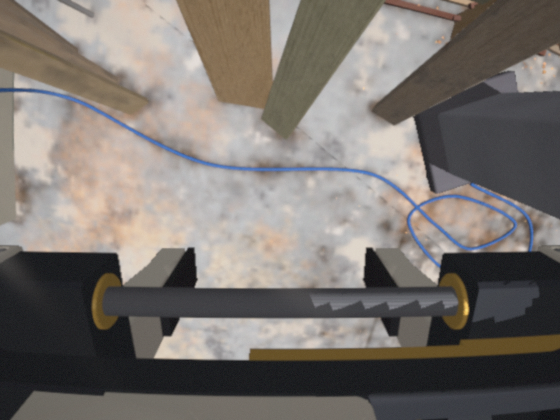

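Run:
```python
from h import *
p=grab_frame("top"); save(p,"topc.png",(260,120,440,370),3.0) if 0 else None
save(p,"topA.png",(285,135,395,225),6); save(p,"topB.png",(270,210,400,320),5)
s=grab_frame("scene"); save(s,"scA.png",(310,180,430,310),5);save(s,"scB.png",(190,170,320,340),4)
for X in [(0.5,-.3,0),(.6,-.3,0),(.5,-.4,0),(.4,-.3,0),(.5,-.3,.1)]: print(X,proj(p,X).round(),proj(s,X).round())
print("cam",ray(p,(280,210))[0],ray(s,(280,210))[0])
print("big tip z0",atz(p,(283,283),0),"stand hole",atz(p,(322,286),.1))
for a,b,n in [((330,281),(253,251),"sd"),((306,246),(214,218),"big"),]: print(n,tri([ray(p,a),ray(s,b)]))
```

```text
(0.5, -0.3, 0) [313. 222.] [316. 280.]
(0.6, -0.3, 0) [311. 185.] [350. 260.]
(0.5, -0.4, 0) [351. 221.] [357. 303.]
(0.4, -0.3, 0) [314. 260.] [278. 302.]
(0.5, -0.3, 0.1) [317. 215.] [317. 235.]
cam [ 0.30404726 -0.15806032  1.21422984] [-0.10979669 -0.85713562  0.57501791]
big tip z0 [ 0.34369073 -0.2167338   0.        ] stand hole [ 0.33101764 -0.30298489  0.1       ]
sd (array([ 0.33831087, -0.31455552,  0.14157945]), [np.float64(0.0028537251245906808), np.float64(0.002853725124590751)])
big (array([ 0.37601762, -0.237834  ,  0.1705463 ]), [np.float64(0.048284018735505564), np.float64(0.048284018735505536)])
```

View pics/topA.png

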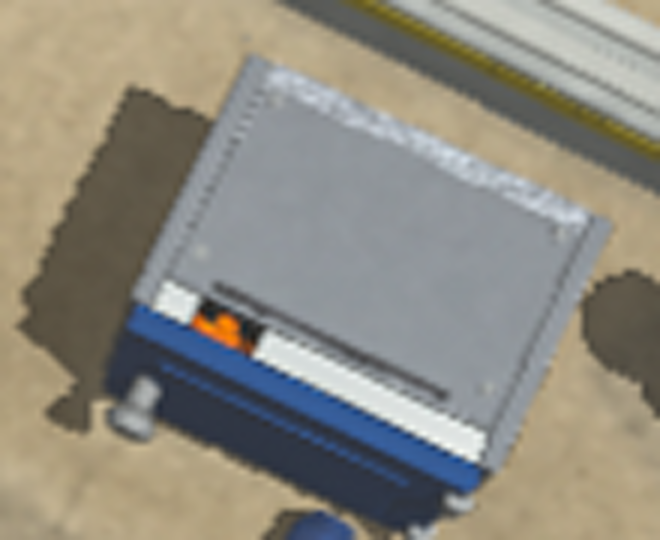

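View pics/topB.png

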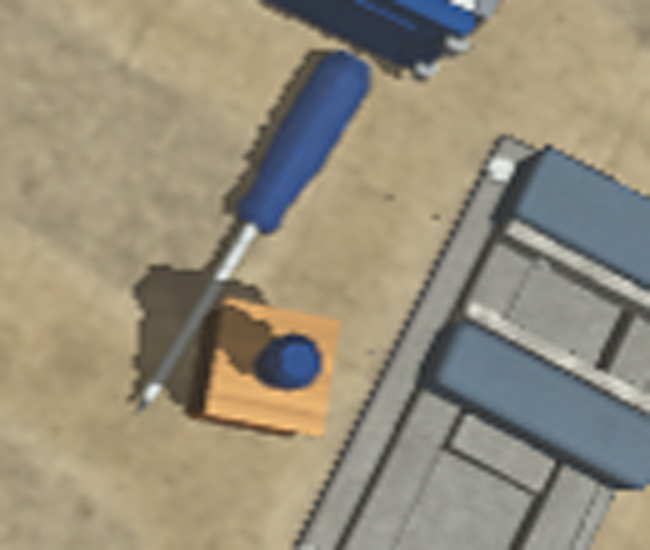

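View pics/scA.png

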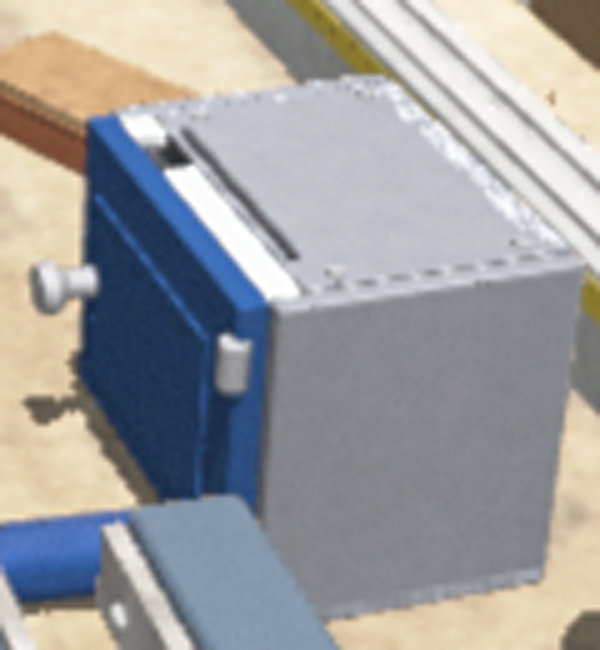

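View pics/scB.png

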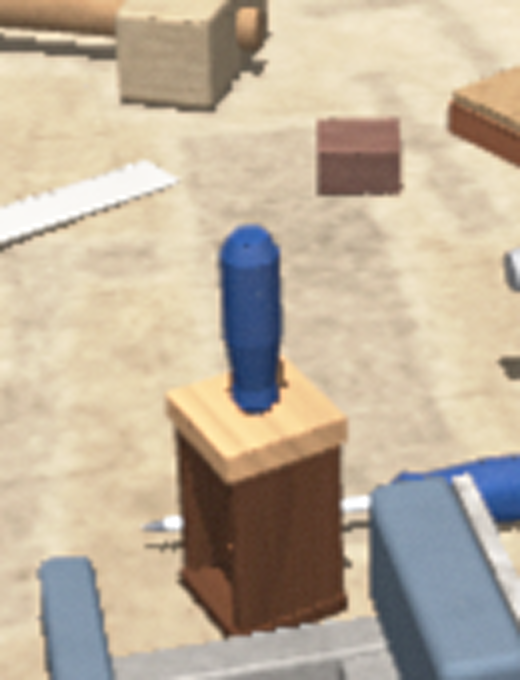

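Run:
```python
from h import *
p=grab_frame("top"); s=grab_frame("scene")
f=lambda x,y:(285+x/6,135+y/6)
g=lambda x,y:(310+x/5,180+y/5)
names=["bl","br","doorinL","doorinR","doorfrL","doorfrR"]
T=[f(252,57),f(608,222),f(138,303),f(490,465),f(130,327),f(476,492)]
S=[g(360,77),g(582,262),None,None,g(88,122),g(240,312)]
for n,a,b in zip(names,T,S):
    X=atz(p,a,.135); print(n,X.round(4), atz(s,b,.135).round(4) if b else "")
h=lambda x,y:(270+x/5,210+y/5)
k=lambda x,y:(190+x/4,170+y/4)
print("win",atz(p,f(228,325),.135), atz(s,g(172,155),.135))
print("stand corners",[atz(p,h(*c),.1).round(4) for c in [(226,298),(340,320),(322,436),(207,413)]])
print("stand sc",[atz(s,k(*c),.1).round(4) for c in [(167,403),(280,358),(348,430),(232,475)]])
print("sd top", tri([ray(p,h(293,360)),ray(s,k(250,235))]))
print("big", atz(p,h(142,407),.003).round(3),atz(p,h(260,222),.012).round(3),atz(p,h(350,65),.015).round(3))
print("bigS", atz(s,k(150,527),.003).round(3))
```

```text
bl [ 0.6655 -0.3275  0.135 ] [ 0.6584 -0.3251  0.135 ]
br [ 0.5936 -0.4654  0.135 ] [ 0.5935 -0.4665  0.135 ]
doorinL [ 0.5652 -0.2772  0.135 ] 
doorinR [ 0.4968 -0.4118  0.135 ] 
doorfrL [ 0.5556 -0.2737  0.135 ] [ 0.5533 -0.2767  0.135 ]
doorfrR [ 0.4863 -0.4056  0.135 ] [ 0.4845 -0.4063  0.135 ]
win [ 0.55542066 -0.31231889  0.135     ] [ 0.55508012 -0.31686878  0.135     ]
stand corners [array([ 0.3695, -0.2889,  0.1   ]), array([ 0.3578, -0.3421,  0.1   ]), array([ 0.3046, -0.3306,  0.1   ]), array([ 0.3165, -0.2774,  0.1   ])]
stand sc [array([ 0.3134, -0.2834,  0.1   ]), array([ 0.3691, -0.2903,  0.1   ]), array([ 0.3535, -0.3494,  0.1   ]), array([ 0.3004, -0.3402,  0.1   ])]
sd top (array([ 0.33853596, -0.30848954,  0.17883324]), [np.float64(0.0015298072771044553), np.float64(0.0015298072771045945)])
big [ 0.322 -0.255  0.003] [ 0.413 -0.319  0.012] [ 0.492 -0.369  0.015]
bigS [ 0.332 -0.239  0.003]
```

Run:
```python
from h import *
print(get_state()["t"])
p=grab_frame("top"); save(p,"topC.png",(270,130,400,320),4)
s=grab_frame("scene"); save(s,"scC.png",(180,150,440,340),3)
print(get_state()["t"])
```

```text
2.45
2.55
```

View pics/topC.png

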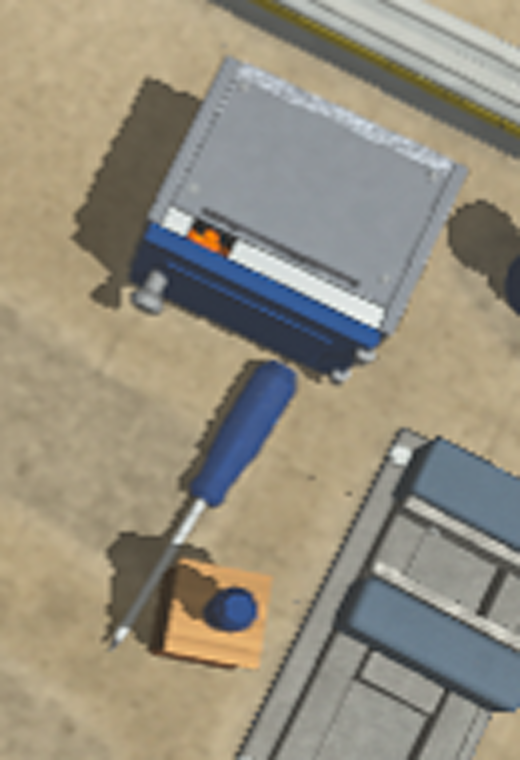

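View pics/scC.png

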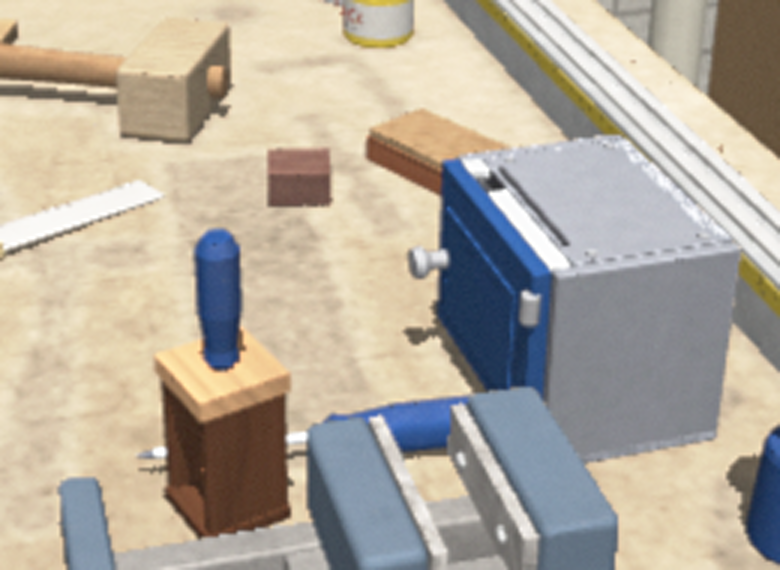

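>>> step_arm(
  commands="0 0 -50 0 0 0; 0 0 -60 0 0 0; 0 20 -60 0 0 0; 0 40 -50 0 0 0; 0 55 -30 0 0 0; 0 55 -20 0 0 0; 0 50 -10 0 0 0; 0 30 0 0 0 0",
)

```text
t: 3.55
eef_pos: [0.1387, 0.4008, 0.5315]
ee_rot: [-3.138, 0.002, -0.332]
force: [-0.1, 1.2, 0.4]
width: 0.0875
```

Run:
```python
from h import *
st=get_state(); print({k:np.round(v,4) for k,v in st.items() if k in("t","q","eef_pos","ee_rot","force","joint_efforts")})
p=grab_frame("top"); save(p,"top1.png"); s=grab_frame("scene"); save(s,"scene1.png")
for z in (0,.2,.4,.6,.73): 
    X=(.21+.356*z,-.09,z); print(z,proj(p,X).round(),proj(s,X).round())
```

```text
{'t': np.float64(3.55), 'q': array([ 1.7071e+00, -1.3030e-01,  6.3200e-02,  4.0000e-04, -1.7601e+00,
       -4.6790e-01]), 'joint_efforts': array([ -1.945 , -18.6705,  31.6692,   7.3463,  -0.1426,   0.35  ]), 'eef_pos': array([0.1387, 0.4008, 0.5315]), 'ee_rot': array([-3.1377e+00,  1.6000e-03, -3.3160e-01]), 'force': array([-0.1247,  1.1788,  0.444 ])}
0 [234. 339.] [126. 296.]
0.2 [228. 312.] [146. 186.]
0.4 [220. 272.] [168.  65.]
0.6 [207. 209.] [193. -70.]
0.73 [193. 144.] [ 211. -167.]
```

View pics/top1.png

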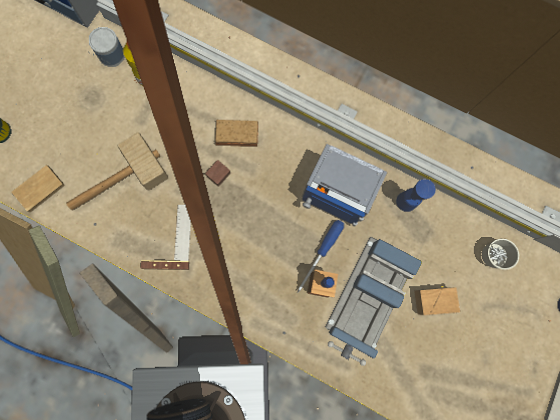

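View pics/scene1.png

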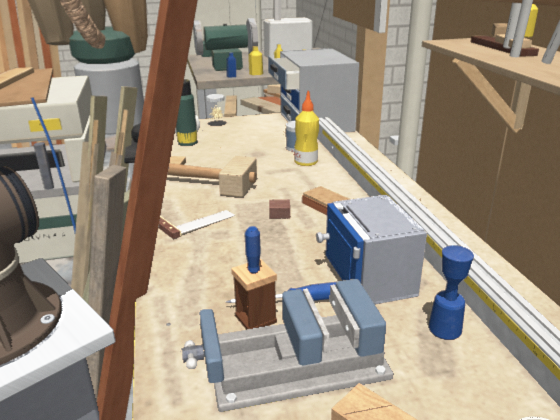

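>>> step_arm(
  commands="0 0 0 0 -0.175 0; 0 0 0 0 -0.175 0; 0 0 0 0 -0.175 0; 0 0 0 0 0 0",
)

```text
t: 4.15
eef_pos: [0.1423, 0.403, 0.5284]
ee_rot: [3.139, 0.527, -0.341]
force: [0.1, -0.1, 0.5]
width: 0.0876
```

```bash
cat > fk.py <<'E'
import numpy as np
from scipy.spatial.transform import Rotation as R
from scipy.optimize import least_squares
L1,L2,d=.597,.4645,.1918
HT=-.1498
P=dict(h=.24,s4=1,s5=1,s6=1)
def fk(q,h=None,s4=None,full=False,s6=None):
    h=P["h"] if h is None else h; s4=P["s4"] if s4 is None else s4; s6=P["s6"] if s6 is None else s6
    T=h-HT
    e=q[2]-q[1]; R1=R.from_euler("z",q[0])
    el=R1.apply([L1*np.sin(q[1]),0,h+L1*np.cos(q[1])])
    w=R1.apply([L1*np.sin(q[1])+L2*np.cos(e),0,h+L1*np.cos(q[1])+L2*np.sin(e)])
    # forearm frame: x forward, y left, z up
    F=R1*R.from_euler("y",-e)*R.from_euler("x",s4*q[3])*R.from_euler("y",-q[4])
    # after q5: x axis = tool direction
    o=w+F.apply([0,-d,0]); tcp=o+F.apply([T,0,0])
    # tool: z along F.x ; at q6=0 yaw = q1 - pi/2 => tool x az = q1-90 => -F.y ; tool y = z x x
    B=R.from_matrix(F.as_matrix()@np.array([[0,0,1],[-1,0,0],[0,-1,0.]]))
    B=B*R.from_euler("z",-s6*q[5])
    if full: return R1,el,w,o,tcp,B
    return tcp,B
E
python3 - <<'E'
from h import *
from fk import *
st=get_state(); q=st["q"]; print(st["t"],q.round(4),st["eef_pos"].round(4),st["ee_rot"].round(4))
Rm=R.from_euler("xyz",st["ee_rot"])
for s4 in(1,-1):
  for h in (.15,.2,.25,.3):
    t,B=fk(q,h,s4); print(s4,h,(t-st["eef_pos"]).round(4),(B.inv()*Rm).as_rotvec().round(3))
E
```

```text
4.15 [ 1.1993 -0.0655  0.2192 -0.5477 -1.8341 -0.1206] [0.1423 0.403  0.5284] [ 3.1386  0.5272 -0.3413]
1 0.15 [ 0.2862 -0.1695  0.1846] [-0.127 -1.05  -0.285]
1 0.2 [ 0.3093 -0.1794  0.1914] [-0.127 -1.05  -0.285]
1 0.25 [ 0.3324 -0.1894  0.1982] [-0.127 -1.05  -0.285]
1 0.3 [ 0.3555 -0.1994  0.2049] [-0.127 -1.05  -0.285]
-1 0.15 [ 0.0257 -0.0077 -0.0071] [-0. -0. -0.]
-1 0.2 [ 0.002   0.0005 -0.0003] [-0. -0. -0.]
-1 0.25 [-0.0218  0.0088  0.0065] [-0. -0. -0.]
-1 0.3 [-0.0455  0.0171  0.0132] [-0. -0. -0.]
```

```bash
cat >> fk.py <<'E'
P["s4"]=-1; P["h"]=.204
LO=np.array([-3.07,-1.43,-1.02,-3.03,-3.05,-3.03]);HI=np.array([3.07,2.12,1.25,1.67,0,3.03])
def ik(p,Rm,q0):
    f=lambda q:np.r_[(fk(q)[0]-p)*5,(fk(q)[1].inv()*Rm).as_rotvec()]
    r=least_squares(f,np.clip(q0,LO+.01,HI-.01),bounds=(LO,HI)); return r.x,np.abs(r.fun).max()
def timber(z): return np.array([.21+.356*z,-.09+.027*z,z])
tz=np.linspace(0,1.3,131); TB=np.array([timber(z) for z in tz])
def cl(q):
    R1,el,w,o,t,B=fk(q,full=True)
    out={}
    def seg(a,b,n=25): return a+np.linspace(0,1,n)[:,None]*(b-a)
    sets={"upper":(seg(np.array([0,0,P["h"]]),el),.07),"fore":(seg(el,w),.065),"wr":(seg(w,o),.06),"tool":(seg(o,t+B.apply([0,0,-.1])),.05)}
    g=[]
    for z in (-.12,-.08,-.041):
        for y in np.linspace(-.0965,.0965,7):
            for x in (-.039,0,.039): g.append([x,y,z])
    for z in (-.04,-.01,.025):
        for y in (-.065,0,.065):
            for x in (-.01,.01): g.append([x,y,z])
    for y in (-.02,.02): g.append([.1,y,-.13])
    sets["grip"]=(t+B.apply(np.array(g)),0.01)
    D={}
    for k,(pts,r) in sets.items(): D[k]=np.sqrt(((pts[:,None]-TB[None])**2).sum(2)).min()-r-.025
    return D
def tool(yaw,lean):  # lean toward tool +x
    return R.from_euler("z",yaw)*R.from_euler("x",np.pi)*R.from_euler("y",-lean)
E
python3 - <<'E'
from fk import *
n=lambda D:{k:round(v,3) for k,v in D.items()}
for nm,p in [("stand",[.338,-.308,.147]),("stand hi",[.338,-.308,.28]),("win",[.555,-.314,.25]),("winhi",[.555,-.314,.36]),("open",[.45,-.30,.25])]:
  for yaw in (-118,-90,-68):
    for lean in (0,20,30,40):
      q,e=ik(np.array(p),tool(np.radians(yaw),np.radians(lean)),[-.4,.3,0,-.4,-1.5,-1.5])
      D=cl(q); print(nm,yaw,lean,q.round(2),"%.0e"%e,n(D), "MIN %.3f"%min(D.values()))
E
```

```text
stand -118 0 [-0.31  0.1  -0.6  -0.   -0.88 -0.18] 6e-12 {'upper': np.float64(0.185), 'fore': np.float64(-0.044), 'wr': np.float64(-0.036), 'tool': np.float64(0.152), 'grip': np.float64(0.108)} MIN -0.044
stand -118 20 [-0.61  0.19 -0.37 -0.39 -1.09  0.32] 8e-14 {'upper': np.float64(0.185), 'fore': np.float64(0.092), 'wr': np.float64(0.133), 'tool': np.float64(0.181), 'grip': np.float64(0.124)} MIN 0.092
stand -118 30 [-0.75  0.27 -0.28 -0.54 -1.22  0.5 ] 2e-12 {'upper': np.float64(0.185), 'fore': np.float64(0.15), 'wr': np.float64(0.219), 'tool': np.float64(0.194), 'grip': np.float64(0.133)} MIN 0.133
stand -118 40 [-0.87  0.35 -0.21 -0.66 -1.36  0.64] 1e-11 {'upper': np.float64(0.185), 'fore': np.float64(0.195), 'wr': np.float64(0.297), 'tool': np.float64(0.206), 'grip': np.float64(0.138)} MIN 0.138
stand -90 0 [-0.31  0.1  -0.6  -0.   -0.88  0.31] 3e-11 {'upper': np.float64(0.185), 'fore': np.float64(-0.044), 'wr': np.float64(-0.036), 'tool': np.float64(0.152), 'grip': np.float64(0.149)} MIN -0.044
stand -90 20 [-0.56  0.26 -0.31 -0.31 -1.21  0.71] 9e-13 {'upper': np.float64(0.185
[... 10336 characters left out ...]
4(-0.063), 'wr': np.float64(-0.009), 'tool': np.float64(0.153), 'grip': np.float64(0.17)} MIN -0.063
open -68 20 [-0.4   0.32  0.01 -0.24 -1.51  0.83] 1e-13 {'upper': np.float64(0.185), 'fore': np.float64(0.02), 'wr': np.float64(0.139), 'tool': np.float64(0.205), 'grip': np.float64(0.193)} MIN 0.020
open -68 30 [-0.47  0.42  0.13 -0.34 -1.69  0.88] 3e-16 {'upper': np.float64(0.153), 'fore': np.float64(0.05), 'wr': np.float64(0.21), 'tool': np.float64(0.222), 'grip': np.float64(0.202)} MIN 0.050
open -68 40 [-0.52  0.51  0.24 -0.42 -1.85  0.91] 4e-09 {'upper': np.float64(0.119), 'fore': np.float64(0.072), 'wr': np.float64(0.277), 'tool': np.float64(0.237), 'grip': np.float64(0.199)} MIN 0.072
```

Run:
```python
from fk import *
for lean in (0,.3,.527):
  for rho in (.25,.3,.35):
   for z in (.5,.6,.7):
    q0=[1.2,-.1,.2,-.5,-1.8,-.1]; m=[];ok=0
    qs=[]
    for az in np.linspace(1.23,-.74,24):
        q,e=ik(np.array([rho*np.cos(az),rho*np.sin(az),z]),tool(az-np.pi/2,lean),q0); q0=q; ok=max(ok,e)
        D=cl(q); k=min(D,key=D.get); m.append((D[k],k)); qs.append(q)
    print(lean,rho,z,"err %.0e"%ok,"%.3f %s"%min(m),qs[0].round(2),qs[-1].round(2))
```

```text
0 0.25 0.5 err 2e-13 0.023 grip [ 2.1  -0.5  -0.23 -0.   -1.85 -0.87] [ 0.13 -0.5  -0.23  0.   -1.85 -0.87]
0 0.25 0.6 err 5e-14 0.055 grip [ 2.1  -0.44  0.03 -0.   -2.04 -0.87] [ 0.13 -0.44  0.03  0.   -2.04 -0.87]
0 0.25 0.7 err 3e-14 0.088 grip [ 2.1  -0.35  0.32 -0.   -2.24 -0.87] [ 0.13 -0.35  0.32  0.   -2.24 -0.87]
0 0.3 0.5 err 2e-11 -0.019 grip [ 1.92 -0.38 -0.18 -0.   -1.78 -0.69] [-0.05 -0.38 -0.18  0.   -1.78 -0.69]
0 0.3 0.6 err 8e-13 0.009 grip [ 1.92 -0.33  0.08 -0.   -1.98 -0.69] [-0.05 -0.33  0.08  0.   -1.98 -0.69]
0 0.3 0.7 err 2e-13 0.041 grip [ 1.92 -0.25  0.38 -0.   -2.19 -0.69] [-0.05 -0.25  0.38  0.   -2.19 -0.69]
0 0.35 0.5 err 1e-14 -0.026 grip [ 1.81 -0.28 -0.12 -0.   -1.74 -0.58] [-0.16 -0.28 -0.12  0.   -1.74 -0.58]
0 0.35 0.6 err 1e-09 -0.026 grip [ 1.81 -0.24  0.14 -0.   -1.94 -0.58] [-0.16 -0.24  0.14  0.   -1.94 -0.58]
0 0.35 0.7 err 3e-12 -0.006 grip [ 1.81 -0.16  0.44 -0.   -2.16 -0.58] [-0.16 -0.16  0.44  0.   -2.16 -0.58]
0.3 0.25 0.5 err 2e-13 0.017 grip [ 1.58 -0.45 -0.12 -0.29 -1.78 -0.43] [-0.39 -0.45 -0.12 -0.29 -1.78 -0.43]
0.3 0.25 0.6 err 
[... 1173 characters left out ...]
6  0.49 -0.7  -2.25 -0.35]
0.527 0.3 0.5 err 6e-15 -0.030 grip [ 1.18 -0.28 -0.01 -0.55 -1.83 -0.1 ] [-0.79 -0.28 -0.01 -0.55 -1.83 -0.1 ]
0.527 0.3 0.6 err 3e-15 -0.000 grip [ 1.17 -0.25  0.24 -0.59 -2.02 -0.21] [-0.8  -0.25  0.24 -0.59 -2.02 -0.21]
0.527 0.3 0.7 err 8e-15 0.033 grip [ 1.14 -0.19  0.53 -0.68 -2.22 -0.35] [-0.83 -0.19  0.53 -0.68 -2.22 -0.35]
0.527 0.35 0.5 err 3e-10 -0.028 grip [ 1.19 -0.2   0.05 -0.54 -1.8  -0.09] [-0.78 -0.2   0.05 -0.54 -1.8  -0.09]
0.527 0.35 0.6 err 5e-10 -0.027 grip [ 1.18 -0.18  0.29 -0.58 -1.99 -0.21] [-0.79 -0.18  0.29 -0.58 -1.99 -0.21]
0.527 0.35 0.7 err 9e-15 -0.013 grip [ 1.15 -0.12  0.59 -0.67 -2.2  -0.34] [-0.82 -0.12  0.59 -0.67 -2.2  -0.34]
```

```bash
cat >> fk.py <<'E'
def run(p,Rm,q,rows,verb=True):
    """rows: list of 6 (mm, rad). returns end pose; checks"""
    for r in rows:
        p=p+Rm.apply(np.array(r[:3])/1000); Rm=Rm*R.from_rotvec(r[3:])
        q2,e=ik(p,Rm,q); D=cl(q2); k=min(D,key=D.get); dq=np.abs(q2-q)/(np.array([2.39,2.39,3.01,3.14,3.14,3.14])*.125*.7)
        if verb: print(p.round(3),q2.round(2),"dq%.2f err%.0e cl %.3f %s"%(dq.max(),e,D[k],k))
        q=q2
    return p,Rm,q
def rows_to(p,Rm,p2,R2,n):
    # n equal steps: interpolate pose linearly/slerp
    rv=(Rm.inv()*R2).as_rotvec(); out=[];
    for i in range(n):
        Ra=Rm*R.from_rotvec(rv*i/n); out.append(np.r_[Ra.inv().apply((p2-p)/n)*1000,rv/n])
    return out
def show(rows): print("; ".join(" ".join(f"{x:.0f}" if i<3 else f"{x:.3f}" for i,x in enumerate(r)) for r in rows))
E
python3 - <<'E'
from h import *
from fk import *
st=get_state(); p=st["eef_pos"];Rm=R.from_euler("xyz",st["ee_rot"]);q=st["q"]
L=.527; rd=lambda rows:[np.r_[np.round(r[:3]),np.round(r[3:],3)] for r in rows]
az=1.23;rho=.22
a=rd(rows_to(p,Rm,np.array([rho*np.cos(az),rho*np.sin(az),.69]),tool(az-np.pi/2,L),5)); show(a); p,Rm,q=run(p,Rm,q,a)
n=12;da=(-.74-az)/n
b=[]
A0=tool(az-np.pi/2,L);A1=tool(az+da-np.pi/2,L);P=lambda t:np.array([rho*np.cos(t),rho*np.sin(t),.69])
b=rd([np.r_[A0.inv().apply(P(az+da)-P(az))*1000,(A0.inv()*A1).as_rotvec()]]*n); show(b[:1]); p,Rm,q=run(p,Rm,q,b)
c=rd(rows_to(p,Rm,np.array([.338,-.308,.30]),tool(np.radians(-118),L),9)); show(c); p,Rm,q=run(p,Rm,q,c)
E
```

```text
-16 42 -28 0.001 0.000 -0.000; -16 42 -28 0.001 0.000 -0.000; -16 42 -28 0.001 0.000 -0.000; -16 42 -28 0.001 0.000 -0.000; -16 41 -28 0.001 0.000 -0.000
[0.129 0.363 0.561] [ 1.19 -0.13  0.23 -0.56 -1.91 -0.16] dq0.31 err3e-15 cl 0.185 upper
[0.115 0.324 0.593] [ 1.18 -0.19  0.26 -0.58 -1.98 -0.2 ] dq0.28 err5e-15 cl 0.185 upper
[0.101 0.284 0.625] [ 1.16 -0.24  0.31 -0.61 -2.07 -0.24] dq0.31 err6e-14 cl 0.185 upper
[0.087 0.244 0.658] [ 1.14 -0.28  0.36 -0.65 -2.16 -0.29] dq0.33 err9e-13 cl 0.185 upper
[0.074 0.206 0.69 ] [ 1.09 -0.31  0.43 -0.7  -2.26 -0.33] dq0.37 err2e-11 cl 0.185 upper
31 3 -18 0.083 -0.000 0.142
[0.106 0.191 0.69 ] [ 0.92 -0.31  0.43 -0.7  -2.26 -0.33] dq0.79 err1e-12 cl 0.185 upper
[0.136 0.171 0.69 ] [ 0.76 -0.31  0.43 -0.7  -2.26 -0.33] dq0.79 err1e-12 cl 0.185 upper
[0.163 0.146 0.69 ] [ 0.59 -0.31  0.43 -0.7  -2.26 -0.33] dq0.79 err2e-12 cl 0.185 upper
[0.184 0.118 0.69 ] [ 0.43 -0.31  0.43 -0.7  -2.26 -0.33] dq0.79 err2e-12 cl 0.162 grip
[0.201 0.086 0.689] [ 0.26 -0.31  0.43 -0.7  -2.26 -0.33] dq0.79 err3e-12 cl 0.149 grip
[0.213 0.052 0.689] [ 0.1  -0.
[... 998 characters left out ...]
82 -0.28  0.23 -0.61 -2.07 -0.17] dq0.36 err4e-14 cl 0.163 grip
[ 0.219 -0.202  0.559] [-0.8  -0.25  0.14 -0.58 -1.98 -0.09] dq0.33 err2e-14 cl 0.151 grip
[ 0.238 -0.219  0.516] [-0.79 -0.21  0.08 -0.56 -1.89 -0.01] dq0.31 err5e-15 cl 0.144 grip
[ 0.258 -0.236  0.473] [-0.78 -0.16  0.02 -0.54 -1.81  0.06] dq0.30 err2e-15 cl 0.135 grip
[ 0.278 -0.254  0.43 ] [-0.77 -0.1  -0.03 -0.53 -1.73  0.13] dq0.30 err1e-15 cl 0.132 grip
[ 0.298 -0.271  0.387] [-0.76 -0.04 -0.07 -0.52 -1.65  0.2 ] dq0.31 err3e-09 cl 0.127 grip
[ 0.318 -0.289  0.344] [-0.76  0.04 -0.09 -0.52 -1.58  0.27] dq0.34 err1e-09 cl 0.130 grip
[ 0.337 -0.307  0.301] [-0.75  0.11 -0.1  -0.51 -1.51  0.34] dq0.37 err3e-16 cl 0.142 grip
```

>>> step_arm(
  commands="-16 42 -28 0 0 0; -16 42 -28 0 0 0; -16 42 -28 0 0 0; -16 42 -28 0 0 0; -16 41 -28 0 0 0; 31 3 -18 0.083 0 0.142; 31 3 -18 0.083 0 0.142; 31 3 -18 0.083 0 0.142",
)

```text
t: 5.15
eef_pos: [0.1618, 0.1458, 0.691]
ee_rot: [-3.139, 0.524, -0.828]
force: [0.8, -0.4, -0.1]
width: 0.0878
```

>>> step_arm(
  commands="31 3 -18 0.083 0 0.142; 31 3 -18 0.083 0 0.142; 31 3 -18 0.083 0 0.142; 31 3 -18 0.083 0 0.142; 31 3 -18 0.083 0 0.142; 31 3 -18 0.083 0 0.142; 31 3 -18 0.083 0 0.142; 31 3 -18 0.083 0 0.142",
)

```text
t: 6.15
eef_pos: [0.1837, -0.1213, 0.6905]
ee_rot: [-3.137, 0.528, -2.144]
force: [0.5, -0.0, 0.0]
width: 0.0877
```

>>> step_arm(
  commands="31 3 -18 0.083 0 0.142; 22 -26 37 -0.014 0 -0.025; 22 -26 37 -0.014 0 -0.025; 23 -26 37 -0.014 0 -0.025; 23 -26 36 -0.014 0 -0.025; 24 -26 36 -0.014 0 -0.025; 25 -26 36 -0.014 0 -0.025; 0 0 0 0 0 0",
)

```text
t: 7.15
eef_pos: [0.2817, -0.2525, 0.4279]
ee_rot: [3.14, 0.529, -2.132]
force: [0.6, -0.6, 0.3]
width: 0.0879
```

Run:
```python
from h import *
st=get_state(); print({k:np.round(v,4) for k,v in st.items() if k in("t","q","eef_pos","ee_rot","force")})
w=grab_frame("wrist"); save(w,"wrist2.png"); 
for o in ["screwdriver_grip","stand_hole","latch_window"]: print(o,[(np.round(r["pixel"]).tolist(),round(r["conf"],2)) for r in recognise(w,o)])
s=grab_frame("scene"); save(s,"scene2.png")
print(proj(w,(.338,-.308,.18),st))
```

```text
{'t': np.float64(7.15), 'q': array([-0.7543, -0.093 , -0.0265, -0.5251, -1.7273,  0.1339]), 'eef_pos': array([ 0.2817, -0.2525,  0.4279]), 'ee_rot': array([ 3.1397,  0.5293, -2.1318]), 'force': array([ 0.609 , -0.6116,  0.3382])}
screwdriver_grip [([202.0, 31.0], 0.93), ([138.0, 22.0], 0.7)]
stand_hole [([218.0, 12.0], 0.57)]
latch_window [([81.0, 67.0], 0.78)]
[197.8824228   39.98766389]
```

View pics/wrist2.png

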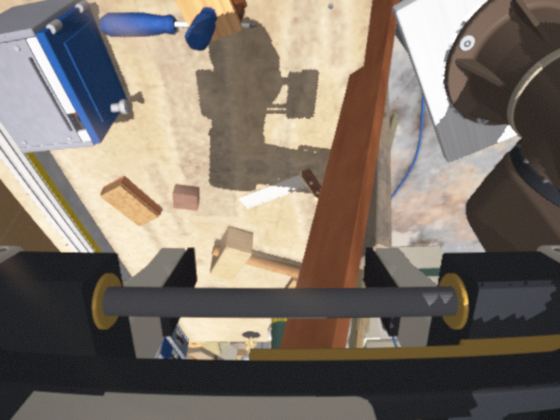

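View pics/scene2.png

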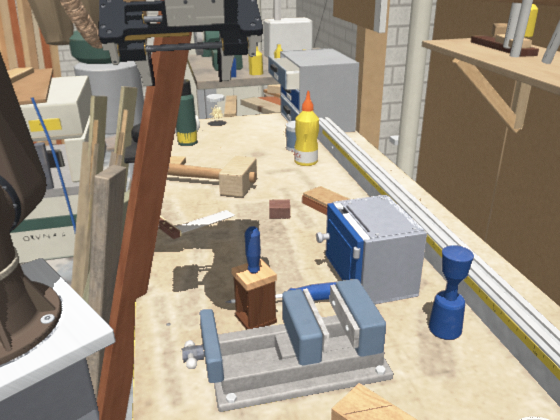

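Run:
```python
from h import *
st=get_state()
w=grab_frame("wrist"); save(w,"wrist2c.png",(150,0,290,60),5)
for X in [(.337,-.309,.18),(.337,-.309,.1),(.337,-.311,.14)]: print((proj(w,X,st)-[150,0])*5)
```

```text
[259.04869505 186.25483474]
[322.73811733  57.91988731]
[287.26650258 108.10432161]
```

View pics/wrist2c.png

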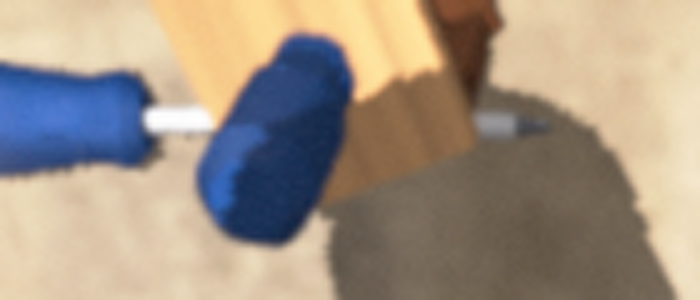

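Run:
```python
from h import *
from fk import *
st=get_state(); p=st["eef_pos"];Rm=R.from_euler("xyz",st["ee_rot"]);q=st["q"]
rd=lambda rows:[np.r_[np.round(r[:3]),np.round(r[3:],3)] for r in rows]
A=tool(np.radians(-118),.524); G=np.array([.337,-.309,.141])
tcp=G-A.apply([0,0,.006]); print("tcp",tcp, "z",A.apply([0,0,1]),"x",A.apply([1,0,0]),"y",A.apply([0,1,0]))
pre=tcp-A.apply([0,0,.09])
a=rd(rows_to(p,Rm,pre,A,5)); show(a); p,Rm,q=run(p,Rm,q,a)
b=rd(rows_to(p,Rm,tcp,A,3)); show(b); p,Rm,q=run(p,Rm,q,b)
```

```text
tcp [ 0.33559061 -0.31165068  0.14619495] z [ 0.23489889  0.44178056 -0.86582472] x [-0.40648009 -0.76447785 -0.50034743] y [-8.82947593e-01  4.69471563e-01  1.11022302e-16]
32 -16 30 -0.009 0.001 -0.012; 33 -16 30 -0.009 0.001 -0.012; 33 -16 29 -0.009 0.001 -0.012; 33 -15 29 -0.009 0.001 -0.012; 33 -15 29 -0.009 0.001 -0.012
[ 0.288 -0.272  0.392] [-0.78 -0.05 -0.07 -0.52 -1.66  0.21] dq0.28 err1e-15 cl 0.133 grip
[ 0.295 -0.292  0.349] [-0.79  0.01 -0.1  -0.51 -1.59  0.28] dq0.29 err8e-16 cl 0.141 grip
[ 0.302 -0.312  0.308] [-0.81  0.08 -0.13 -0.5  -1.53  0.35] dq0.32 err5e-10 cl 0.152 grip
[ 0.308 -0.332  0.266] [-0.82  0.15 -0.14 -0.5  -1.47  0.42] dq0.34 err6e-16 cl 0.167 grip
[ 0.315 -0.352  0.225] [-0.84  0.22 -0.15 -0.5  -1.41  0.48] dq0.35 err1e-15 cl 0.184 grip
-0 0 30 -0.000 -0.000 0.000; -0 0 30 -0.000 -0.000 0.000; -0 0 30 -0.000 -0.000 0.000
[ 0.322 -0.339  0.199] [-0.81  0.24 -0.2  -0.51 -1.35  0.49] dq0.22 err8e-16 cl 0.169 grip
[ 0.329 -0.325  0.173] [-0.79  0.25 -0.24 -0.52 -1.29  0.5 ] dq0.22 err6e-16 cl 0.153 grip
[ 0.336 -0.312  0.147] [-0.76  0.27 -0.28 -0.54 -1.23  0.51] dq0.22 err6e-16 cl 0.137 grip
```

>>> step_arm(
  commands="32 -16 30 -0.009 0 -0.012; 33 -16 30 -0.009 0 -0.012; 33 -16 29 -0.009 0 -0.012; 33 -15 29 -0.009 0 -0.012; 33 -15 29 -0.009 0 -0.012; 0 0 0 0 0 0; 0 0 0 0 0 0",
)

```text
t: 8.32
eef_pos: [0.3146, -0.3514, 0.224]
ee_rot: [3.142, 0.528, -2.059]
force: [0.4, -0.4, 1.3]
width: 0.0878
```

```bash
cat > go.py <<'E'
import sys
from h import *
from fk import *
def cur():
    st=get_state(); return st["eef_pos"],R.from_euler("xyz",st["ee_rot"]),st["q"],st
rd=lambda rows:[np.r_[np.round(r[:3],1),np.round(r[3:],3)] for r in rows]
E
python3 - <<'E'
from go import *
p,Rm,q,st=cur(); print(p.round(4),st["ee_rot"].round(4),st["force"].round(2))
A=tool(np.radians(-118),.524); G=np.array([.337,-.309,.141])
tcp=G-A.apply([0,0,.006])
print("tool-frame delta mm",(Rm.inv().apply(tcp-p)*1000).round(1),"rot",(Rm.inv()*A).as_rotvec().round(3))
w=grab_frame("wrist"); save(w,"wrist3.png")
s=grab_frame("scene"); save(s,"scene3.png",(180,150,440,340),3)
E
```

```text
[ 0.3146 -0.3514  0.224 ] [ 3.1416  0.5283 -2.0594] [ 0.43 -0.36  1.32]
tool-frame delta mm [ 0.4  0.1 89.8] rot [0.    0.004 0.   ]
```

View pics/scene3.png

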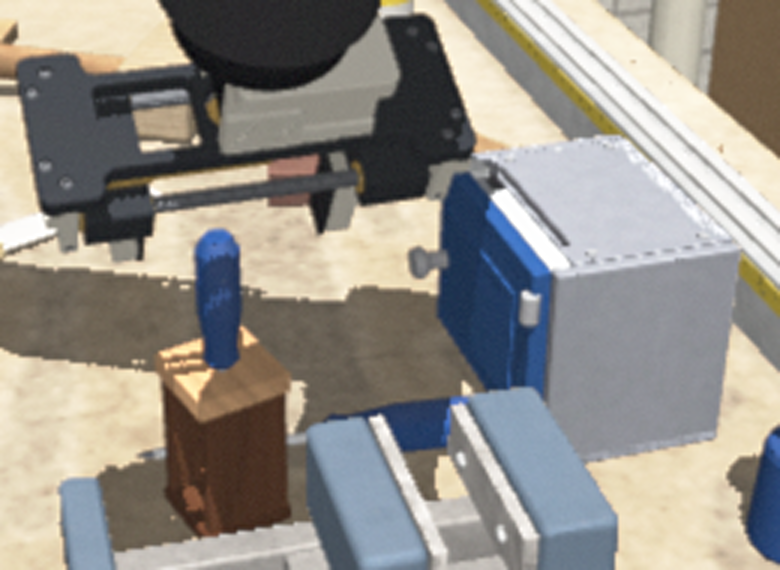

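View pics/wrist3.png

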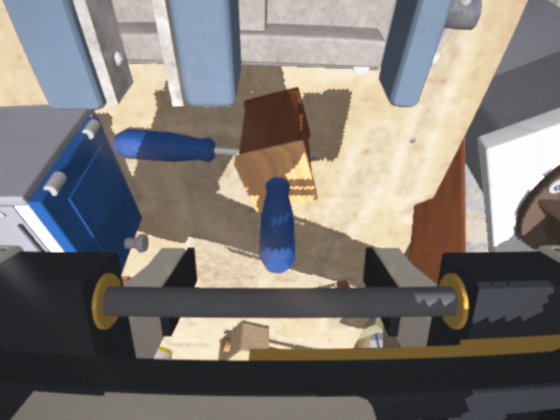

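Run:
```python
from go import *
p,Rm,q,st=cur(); w=grab_frame("wrist")
for z in (.1,.141,.18): print(z,proj(w,(.337,-.309,z),st).round(1))
```

```text
0.1 [282.  180.1]
0.141 [282.2 218.6]
0.18 [282.4 264.4]
```

>>> step_arm(
  commands="0 -1 30 0 0 0; 0 -1 30 0 0 0; 0 0 30 0 0 0; 0 0 0 0 0 0",
)

```text
t: 8.98
eef_pos: [0.3373, -0.3104, 0.1449]
ee_rot: [3.139, 0.53, -2.059]
force: [0.2, 0.3, 0.2]
width: 0.0878
```

Run:
```python
from go import *
p,Rm,q,st=cur(); print(p.round(4),st["ee_rot"].round(4),st["force"].round(2))
w=grab_frame("wrist"); save(w,"wrist4.png")
for z in (.1,.141,.18): print(z,proj(w,(.337,-.309,z),st).round(1))
```

```text
[ 0.3373 -0.3104  0.1449] [ 3.1389  0.53   -2.0594] [0.16 0.31 0.2 ]
0.1 [283.9 215.6]
0.141 [285.  282.8]
0.18 [286.3 372. ]
```

View pics/wrist4.png

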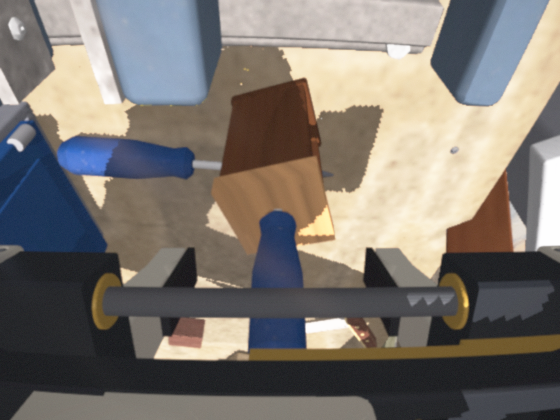

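>>> step_arm(
  commands="0 0 0 0 0 0; 0 0 0 0 0 0; 0 0 0 0 0 0; 0 0 0 0 0 0; 0 0 0 0 0 0; 0 0 0 0 0 0",
  jaw=0,
  grip_force=55,
)

```text
t: 9.78
eef_pos: [0.3374, -0.3117, 0.1448]
ee_rot: [3.14, 0.529, -2.06]
force: [-0.1, -0.3, 0.0]
width: 0.0334
```

Run:
```python
from go import *
p,Rm,q,st=cur(); print(p.round(4),st["ee_rot"].round(4),st["force"].round(2),st["moment"].round(3),st["width"])
A=Rm; print("up in tool frame",Rm.inv().apply([0,0,1]).round(3))
```

```text
[ 0.3374 -0.3117  0.1448] [ 3.1397  0.5294 -2.0601] [-0.09 -0.31  0.03] [-1.416  0.779  0.008] 0.03336571135942899
up in tool frame [-0.505  0.002 -0.863]
```

>>> step_arm(
  commands="0 0 0 0 0 0; 0 0 0 0 0 0; 0 0 0 0 0 0",
)

```text
t: 10.15
eef_pos: [0.3375, -0.3117, 0.1448]
ee_rot: [3.14, 0.529, -2.06]
force: [0.7, -0.0, -1.1]
width: 0.0238
```

Run:
```python
from go import *
p,Rm,q,st=cur(); print(p.round(4),st["ee_rot"].round(4),st["force"].round(2),st["moment"].round(3),st["width"])
w=grab_frame("wrist"); save(w,"wrist5.png")
```

```text
[ 0.3375 -0.3117  0.1448] [ 3.1398  0.5294 -2.06  ] [ 0.71 -0.01 -1.12] [-1.506  0.716 -0.009] 0.023767339804438032
```

View pics/wrist5.png

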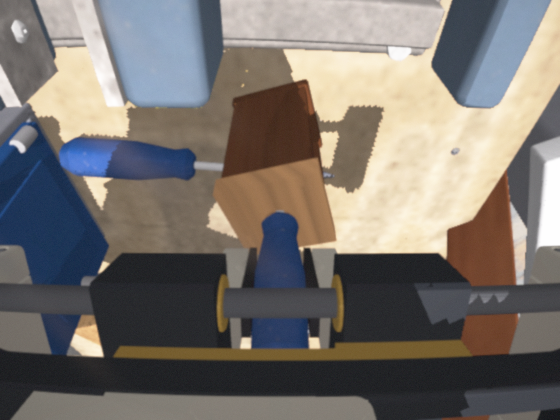

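>>> step_arm(
  commands="-5 0 -8.6 0 0 0; -20.2 0 -34.5 0 0 0; -20.2 0 -34.5 0 0 0; -20.2 0 -34.5 0 0 0; -15 0 -26 0 0 0; 0 0 0 0 0 0; 0 0 0 0 0 0",
)

```text
t: 11.08
eef_pos: [0.3374, -0.3116, 0.3046]
ee_rot: [3.14, 0.53, -2.06]
force: [0.0, -0.1, -1.3]
width: 0.0237
```

Run:
```python
from go import *
p,Rm,q,st=cur(); print(p.round(4),st["ee_rot"].round(4),st["force"].round(2),st["moment"].round(3),st["width"],st["t"])
H=R.from_euler("xyz",[3.1398,.5294,-2.06]); off=H.inv().apply(np.array([.3385,-.3098,.012])-[.3375,-.3117,.1448]); print("tip off",off)
tip=p+Rm.apply(off);top=p+Rm.apply(off*0+H.inv().apply(np.array([.3385,-.3098,.1])-[.3375,-.3117,.1448])); print(tip)
s=grab_frame("scene"); save(s,"scene6.png",(180,100,360,280),4)
t=grab_frame("top"); save(t,"top6.png",(260,130,400,300),4)
print("scene",(proj(s,tip)-[180,100])*4,(proj(s,top)-[180,100])*4,"top",(proj(t,tip)-[260,130])*4,(proj(t,top)-[260,130])*4)
w=grab_frame("wrist"); save(w,"wrist6.png"); print(proj(w,tip,st))
for nm,pp in (("s",s),("t",t),("w",w)): print(nm,[(np.round(r["pixel"]).tolist(),round(r["conf"],2)) for r in recognise(pp,"screwdriver_tip")],[(np.round(r["pixel"]).tolist(),round(r["conf"],2)) for r in recognise(pp,"latch_window")])
```

```text
[ 0.3374 -0.3116  0.3046] [ 3.1395  0.5297 -2.0602] [ 0.03 -0.13 -1.34] [-1.652  0.794  0.034] 0.02365470585536442 11.075
tip off [ 0.06521291 -0.00019727  0.11570517]
[ 0.33834864 -0.30961895  0.17178245]
scene [288.31580813 532.45651441] [279.79993872 328.25612786] top [276.182653   606.42670524] [301.31415909 599.89082958]
[281.30742367 125.43109574]
s [([248.0, 168.0], 0.92), ([315.0, 288.0], 0.87), ([278.0, 209.0], 0.47)] [([345.0, 241.0], 0.78)]
t [] [([335.0, 206.0], 0.58)]
w [([170.0, 70.0], 0.93), ([277.0, 268.0], 0.87)] [([98.0, 125.0], 0.77), ([279.0, 64.0], 0.48)]
```

View pics/scene6.png

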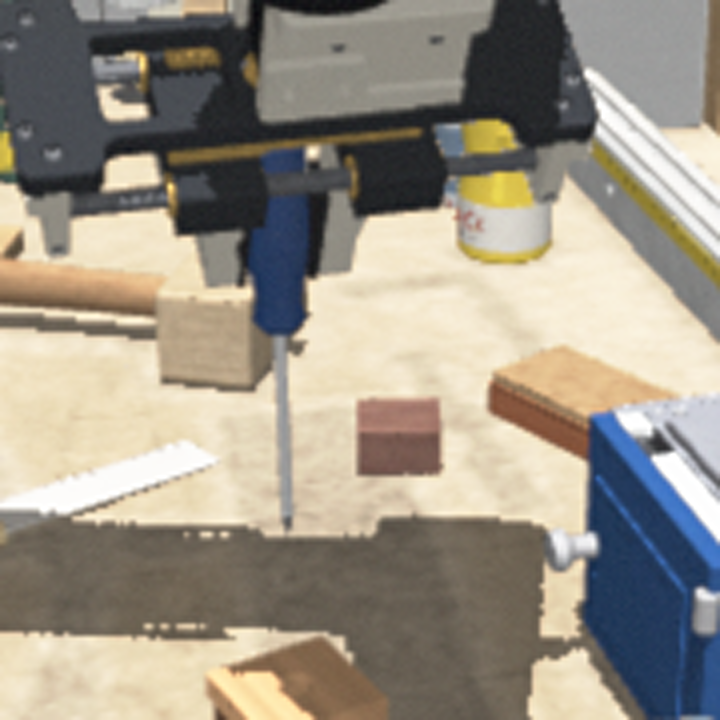

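View pics/top6.png

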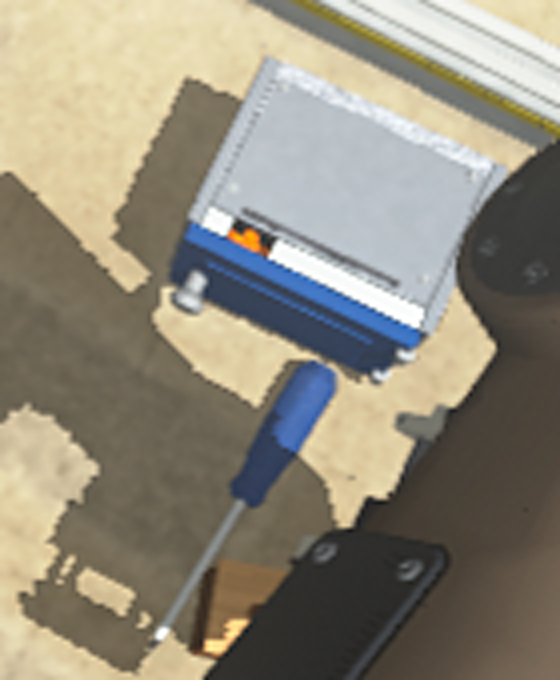

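View pics/wrist6.png

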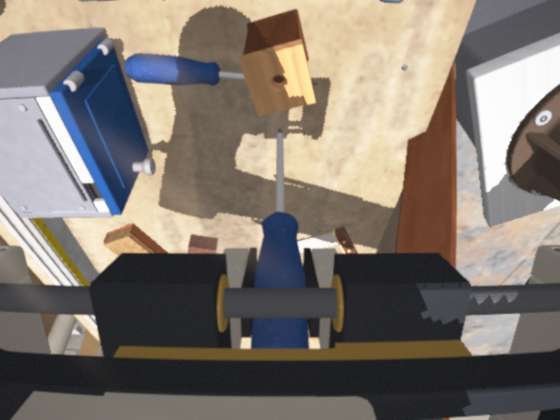

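```bash
cat >> go.py <<'E'
OFF=np.array([.0652,-.0002,.1157])
E
python3 - <<'E'
from go import *
p,Rm,q,st=cur()
A=tool(np.radians(-117.5),.5297)
tipT=np.array([.555,-.314,.165]); a=rd(rows_to(p,Rm,tipT-A.apply(OFF),A,5)); show(a); run(p,Rm,q,a)
E
```

```text
-16 -39 11 -0.000 -0.000 -0.002; -16 -39 11 -0.000 -0.000 -0.002; -16 -39 11 -0.000 -0.000 -0.002; -16 -39 11 -0.000 -0.000 -0.002; -16 -39 11 -0.000 -0.000 -0.002
[ 0.381 -0.313  0.303] [-0.7   0.16 -0.04 -0.52 -1.51  0.29] dq0.25 err1e-15 cl 0.144 grip
[ 0.424 -0.314  0.302] [-0.66  0.2   0.01 -0.52 -1.49  0.24] dq0.23 err4e-15 cl 0.135 fore
[ 0.467 -0.314  0.301] [-0.61  0.25  0.07 -0.53 -1.48  0.2 ] dq0.22 err1e-14 cl 0.118 fore
[ 0.511 -0.315  0.299] [-0.57  0.29  0.13 -0.53 -1.48  0.16] dq0.24 err4e-14 cl 0.103 fore
[ 0.554 -0.316  0.298] [-0.54  0.34  0.2  -0.53 -1.47  0.13] dq0.26 err3e-13 cl 0.088 fore
```

>>> step_arm(
  commands="-16 -39 11 0 0 -0.002; -16 -39 11 0 0 -0.002; -16 -39 11 0 0 -0.002; -16 -39 11 0 0 -0.002; -16 -39 11 0 0 -0.002; 0 0 0 0 0 0; 0 0 0 0 0 0",
)

```text
t: 12.4
eef_pos: [0.5551, -0.3171, 0.2972]
ee_rot: [-3.139, 0.529, -2.049]
force: [-0.2, 1.1, -1.3]
width: 0.0234
```

Run:
```python
from go import *
p,Rm,q,st=cur(); print(p.round(4),st["ee_rot"].round(4),st["force"].round(2),st["t"])
tip=p+Rm.apply(OFF); print("tip",tip.round(4))
s=grab_frame("scene"); save(s,"scene7.png",(300,150,440,250),5)
t=grab_frame("top"); save(t,"top7.png",(270,120,410,240),5)
w=grab_frame("wrist"); save(w,"wrist7.png"); save(w,"wrist7c.png",(200,60,360,260),4)
print("scene",(proj(s,tip)-[300,150])*5,"top",(proj(t,tip)-[270,120])*5,"w",proj(w,tip,st),(proj(w,tip,st)-[200,60])*4)
X=np.array([.555,-.314,.135]);print("scene",(proj(s,X)-[300,150])*5,"w",(proj(w,X,st)-[200,60])*4)
```

```text
[ 0.5551 -0.3171  0.2972] [-3.1389  0.5293 -2.0487] [-0.23  1.11 -1.32] 12.4
tip [ 0.5565 -0.3154  0.1644]
scene [224.95217738 231.13226459] top [279.89740179 328.73246859] w [281.30844163 125.46862029] [325.23376651 261.87448115]
scene [215.92727007 302.54304713] w [334.92733113 180.86635326]
```

View pics/scene7.png

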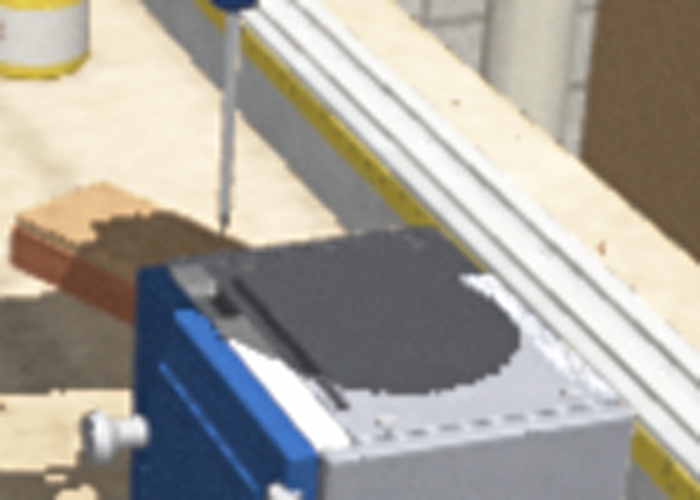

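View pics/wrist7c.png

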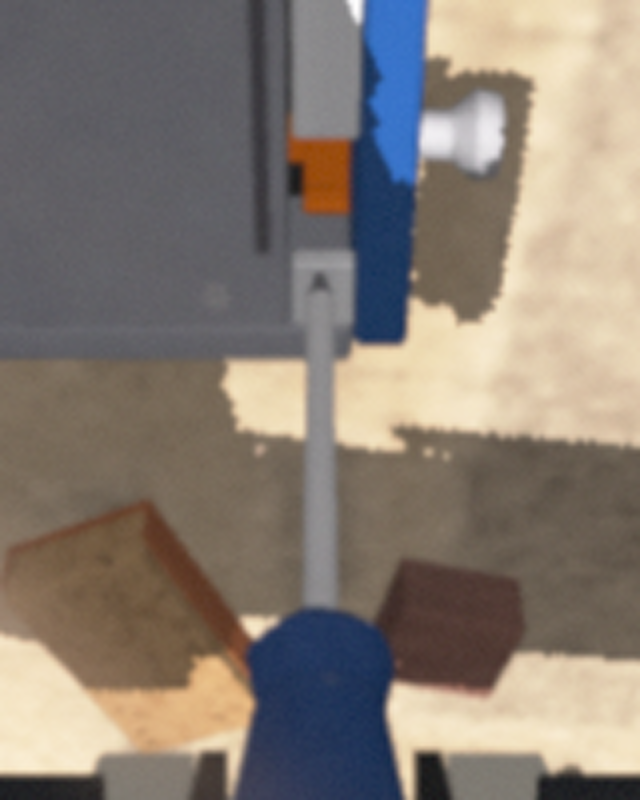

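View pics/top7.png

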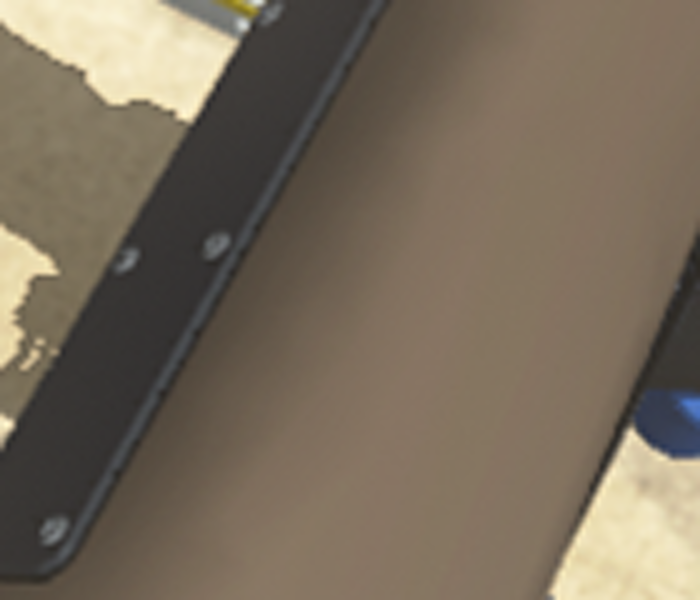

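Run:
```python
from go import *
p,Rm,q,st=cur(); w=grab_frame("wrist")
f=lambda u,v:(200+u/4,60+v/4)
tip=atz(w,f(320,272),.1644,st)
W={k:atz(w,f(*c),.135,st) for k,c in dict(c=(322,195),rin=(290,137),rout=(355,137),lin=(293,252),lout=(354,252),doorinL=(354,342),dooroutL=(405,342)).items()}
print("tip",tip.round(4)); 
u=np.array([.4617,.8870,0]);n=np.array([-.887,.4617,0])
for k,v in W.items(): d=v-tip; print(k,v.round(4),"along u %.1f n %.1f"%(d@u*1000,d@n*1000))
print("tool y world",Rm.apply([0,1,0]))
```

```text
tip [ 0.5583 -0.3138  0.1644]
c [ 0.5587 -0.3124  0.135 ] along u 1.5 n 0.3
rin [ 0.5583 -0.3264  0.135 ] along u -11.1 n -5.8
rout [ 0.5473 -0.3206  0.135 ] along u -11.1 n 6.7
lin [ 0.5701 -0.3034  0.135 ] along u 14.7 n -5.6
lout [ 0.5589 -0.2977  0.135 ] along u 14.7 n 6.9
doorinL [ 0.5691 -0.2773  0.135 ] along u 37.4 n 7.3
dooroutL [ 0.5592 -0.2722  0.135 ] along u 37.4 n 18.4
tool y world [-0.88682368  0.46209171 -0.00387486]
```

>>> step_arm(
  commands="-1.3 0 0.8 0 0 0; 8 0 13.7 0 0 0; 8 0 13.7 0 0 0; 5.7 0 9.7 0 0 0; 0 0 0 0 0 0; 0 0 0 0 0 0",
)

```text
t: 13.35
eef_pos: [0.5563, -0.3161, 0.2549]
ee_rot: [-3.137, 0.529, -2.048]
force: [-0.3, -0.6, -0.4]
width: 0.0236
```

```bash
cat > st.py <<'E'
from go import *
p,Rm,q,st=cur(); print(p.round(4),st["ee_rot"].round(4),"F",st["force"].round(2),"M",st["moment"].round(3),st["width"].round(4),st["t"])
print("tip",(p+Rm.apply(OFF)).round(4))
n=np.array([-.887,.4617,0]);u=np.array([.4617,.8870,0]); print("Fn %.2f Fu %.2f"%(st["force"]@n,st["force"]@u), "down",Rm.inv().apply([0,0,-1]).round(3),"n",Rm.inv().apply(n).round(3),"u",Rm.inv().apply(u).round(3))
E
python3 - <<'E'
from st import *
w=grab_frame("wrist"); save(w,"wrist8c.png",(200,60,360,260),4)
s=grab_frame("scene"); save(s,"scene8.png",(300,130,440,250),5)
E
```

```text
Traceback (most recent call last):
  File "st.py", line 2, in <module>
    p,Rm,q,st=cur(); print(p.round(4),st["ee_rot"].round(4),"F",st["force"].round(2),"M",st["moment"].round(3),st["width"].round(4),st["t"])
                                                                                                               ^^^^^^^^^^^^^^^^^
AttributeError: 'float' object has no attribute 'round'
```

```bash
sed -i 's/st\["width"\].round(4)/round(st["width"],4)/' st.py
python3 - <<'E'
from st import *
w=grab_frame("wrist"); save(w,"wrist8c.png",(200,60,360,260),4)
s=grab_frame("scene"); save(s,"scene8.png",(300,130,440,250),5)
E
```

```text
[ 0.5563 -0.3161  0.2549] [-3.1372  0.5291 -2.0482] F [-0.32 -0.58 -0.4 ] M [-1.664  0.77  -0.011] 0.0236 13.35
tip [ 0.5579 -0.3145  0.1221]
Fn 0.02 Fu -0.66 down [0.505 0.004 0.863] n [-0.002  1.    -0.003] u [-0.863 -0.     0.505]
```

View pics/wrist8c.png

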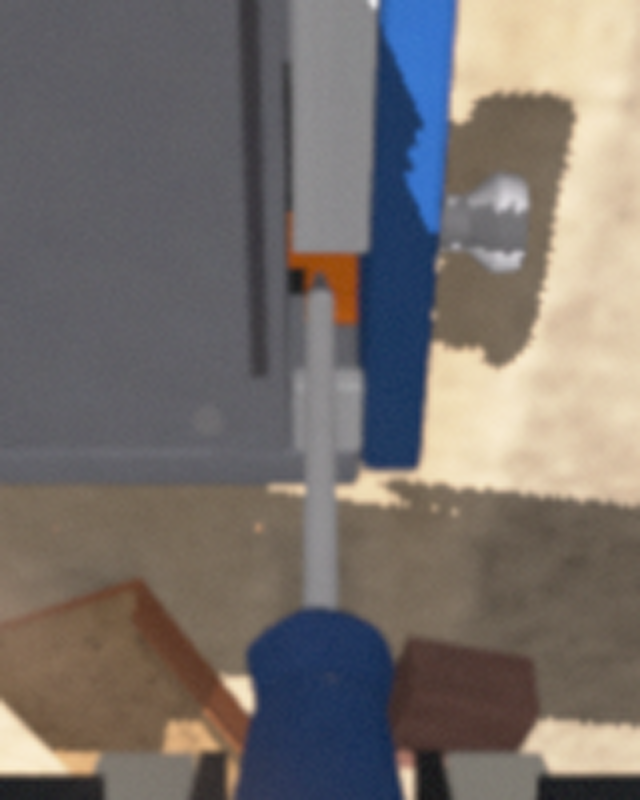

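View pics/scene8.png

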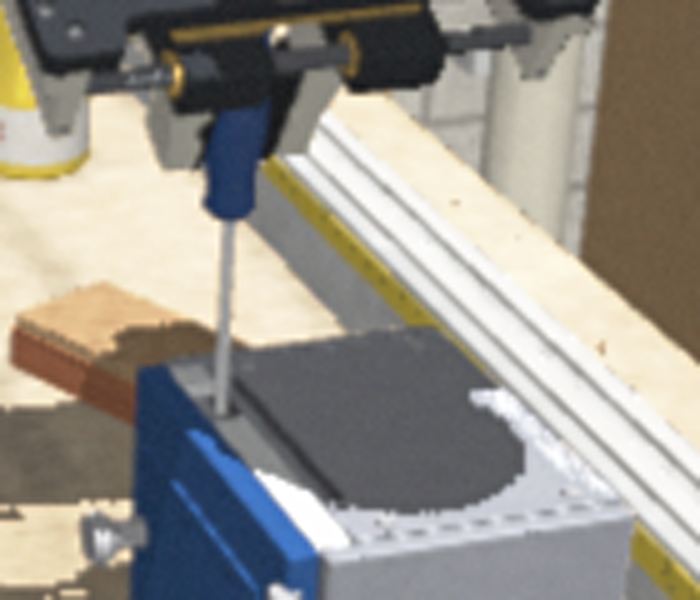

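>>> step_arm(
  commands="2 1.5 3.5 0 0 0; 2 0 3.5 0 0 0; 0 0 0 0 0 0",
)

```text
t: 13.82
eef_pos: [0.5546, -0.315, 0.2462]
ee_rot: [-3.138, 0.53, -2.049]
force: [0.2, 0.3, -0.9]
width: 0.0235
```

>>> step_arm(
  commands="1 0 1.7 0 0 0; 1 0 1.7 0 0 0; 0 0 0 0 0 0",
)

```text
t: 14.2
eef_pos: [0.555, -0.3152, 0.2432]
ee_rot: [-3.137, 0.529, -2.048]
force: [-0.3, 0.5, 3.0]
width: 0.0238
```

>>> step_arm(
  commands="1 0 1.7 0 0 0; 1 0 1.7 0 0 0; 0 0 0 0 0 0",
)

```text
t: 14.58
eef_pos: [0.555, -0.3152, 0.2388]
ee_rot: [-3.137, 0.529, -2.048]
force: [0.0, 0.4, 3.7]
width: 0.0237
```

>>> step_arm(
  commands="0.7 0 1.2 0 0 0; 0 0 0 0 0 0",
)

```text
t: 14.82
eef_pos: [0.5549, -0.3152, 0.2374]
ee_rot: [-3.137, 0.529, -2.048]
force: [1.0, 0.7, 3.5]
width: 0.0234
```

>>> step_arm(
  commands="0.7 0 1.2 0 0 0; 0 0 0 0 0 0",
)

```text
t: 15.08
eef_pos: [0.5549, -0.3152, 0.236]
ee_rot: [-3.137, 0.529, -2.048]
force: [-0.7, 0.4, 4.8]
width: 0.0237
```

>>> step_arm(
  commands="0.7 0 1.2 0 0 0; 0 0 0 0 0 0",
)

```text
t: 15.32
eef_pos: [0.5549, -0.3152, 0.2346]
ee_rot: [-3.137, 0.529, -2.048]
force: [-0.1, -0.3, 4.9]
width: 0.0234
```

>>> step_arm(
  commands="0.7 0 1.2 0 0 0; 0 0 0 0 0 0",
)

```text
t: 15.58
eef_pos: [0.5549, -0.3153, 0.2333]
ee_rot: [-3.137, 0.529, -2.048]
force: [-0.5, -0.6, 5.6]
width: 0.024
```

>>> step_arm(
  commands="0.7 0 1.2 0 0 0; 0 0 0 0 0 0",
)

```text
t: 15.82
eef_pos: [0.5549, -0.3153, 0.2321]
ee_rot: [-3.137, 0.529, -2.048]
force: [-0.4, -0.6, 5.7]
width: 0.0236
```

>>> step_arm(
  commands="0.7 0 1.2 0 0 0; 0 0 0 0 0 0",
)

```text
t: 16.08
eef_pos: [0.5549, -0.3154, 0.2313]
ee_rot: [-3.136, 0.529, -2.048]
force: [-1.8, 0.2, 9.3]
width: 0.0236
```

>>> step_arm(
  commands="0.25 0 0.45 0 0 0; 0 0 0 0 0 0",
)

```text
t: 16.32
eef_pos: [0.555, -0.3154, 0.2311]
ee_rot: [-3.136, 0.529, -2.047]
force: [-1.5, 0.1, 10.6]
width: 0.0235
```

Run:
```python
from st import *
w=grab_frame("wrist"); save(w,"wrist9c.png",(200,60,360,260),4)
print([get_state()["force"].round(2) for _ in range(2)])
```

```text
[ 0.555  -0.3154  0.2311] [-3.1361  0.5292 -2.0474] F [-1.51  0.05 10.65] M [0.199 0.503 0.233] 0.0235 16.325
tip [ 0.5567 -0.3139  0.0983]
Fn 1.36 Fu -0.65 down [0.505 0.005 0.863] n [-0.003  1.    -0.004] u [-0.863 -0.     0.505]
[array([-1.1 ,  0.26,  9.31]), array([-1.1 ,  0.26,  9.31])]
```

View pics/wrist9c.png

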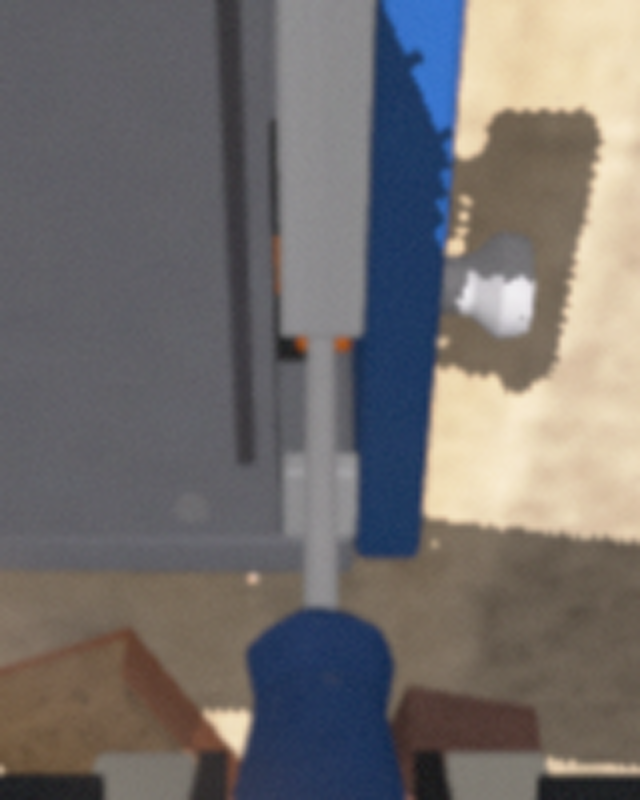

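>>> step_arm(
  commands="0.15 1.5 0.26 0 0 0; 0 1.5 0 0 0 0; 0 0 0 0 0 0",
)

```text
t: 16.75
eef_pos: [0.5534, -0.3146, 0.2312]
ee_rot: [-3.133, 0.529, -2.046]
force: [2.0, -2.2, 10.1]
width: 0.0236
```

```bash
sed -i 's/^OFF.*/OFF=np.array([.0633,-.00105,.1168])/' go.py
cat > arc.py <<'E'
from go import *
HG=np.array([.4955,-.4053])
def arc(p,Rm,th,n,k=.5,dz=0,dn=0):
    tip=p+Rm.apply(OFF); rows=[]; P,A=p,Rm
    for i in range(1,n+1):
        a=th*i/n; r=R.from_euler("z",a).apply(np.r_[tip[:2]-HG,0]); t=np.r_[HG+r[:2],tip[2]+dz*i/n]
        A2=R.from_euler("z",a*k)*Rm; P2=t-A2.apply(OFF)
        rows.append(np.r_[A.inv().apply(P2-P)*1000,(A.inv()*A2).as_rotvec()]); P,A=P2,A2
    return rd(rows)
E
python3 - <<'E'
from st import *
from arc import *
r=arc(p,Rm,.12,4); show(r); print(r)
E
```

```text
[ 0.5534 -0.3146  0.2312] [-3.1326  0.5289 -2.0464] F [ 2.01 -2.18 10.09] M [-0.552 -0.811 -0.392] 0.0236 16.75
tip [ 0.5572 -0.3117  0.0984]
Fn -2.79 Fu -1.01 down [0.505 0.008 0.863] n [-0.004  1.    -0.007] u [-0.863  0.     0.505]
-0 3 0 -0.008 -0.000 -0.013; -0 3 0 -0.008 -0.000 -0.013; -0 3 0 -0.008 -0.000 -0.013; -0 3 0 -0.008 -0.000 -0.013
[array([-0.2  ,  3.3  ,  0.1  , -0.008, -0.   , -0.013]), array([-0.2  ,  3.3  ,  0.1  , -0.008, -0.   , -0.013]), array([-0.2  ,  3.3  ,  0.1  , -0.008, -0.   , -0.013]), array([-0.1  ,  3.3  ,  0.   , -0.008, -0.   , -0.013])]
```

>>> step_arm(
  commands="-0.2 3 0.1 -0.008 0 -0.013; 0 0 0 0 0 0",
)

```text
t: 17.0
eef_pos: [0.5509, -0.3129, 0.2311]
ee_rot: [-3.133, 0.529, -2.031]
force: [1.3, -1.6, 9.3]
width: 0.0234
```

>>> step_arm(
  commands="-0.2 3 0.1 -0.008 0 -0.013; 0 0 0 0 0 0",
)

```text
t: 17.25
eef_pos: [0.5482, -0.3114, 0.2311]
ee_rot: [-3.134, 0.529, -2.016]
force: [2.4, -1.4, 9.1]
width: 0.0237
```

>>> step_arm(
  commands="0 3 0.5 -0.008 0 -0.013; 0 0 0 0 0 0",
)

```text
t: 17.5
eef_pos: [0.5459, -0.31, 0.2309]
ee_rot: [-3.133, 0.529, -2.001]
force: [1.6, -1.7, 9.9]
width: 0.0237
```

>>> step_arm(
  commands="-0.2 3 0.1 -0.008 0 -0.013; 0 0 0 0 0 0",
)

```text
t: 17.75
eef_pos: [0.5434, -0.3086, 0.2309]
ee_rot: [-3.133, 0.528, -1.986]
force: [2.2, -2.0, 9.5]
width: 0.023
```

Run:
```python
from st import *
w=grab_frame("wrist"); save(w,"wrist10c.png",(200,60,360,260),4)
```

```text
[ 0.5434 -0.3086  0.2309] [-3.1333  0.5285 -1.9855] F [ 2.18 -1.97  9.54] M [-0.462 -1.077 -0.534] 0.023 17.75
tip [ 0.5469 -0.3055  0.0982]
Fn -2.85 Fu -0.74 down [0.504 0.007 0.864] n [-0.056  0.998  0.025] u [-0.862 -0.061  0.504]
```

View pics/wrist10c.png

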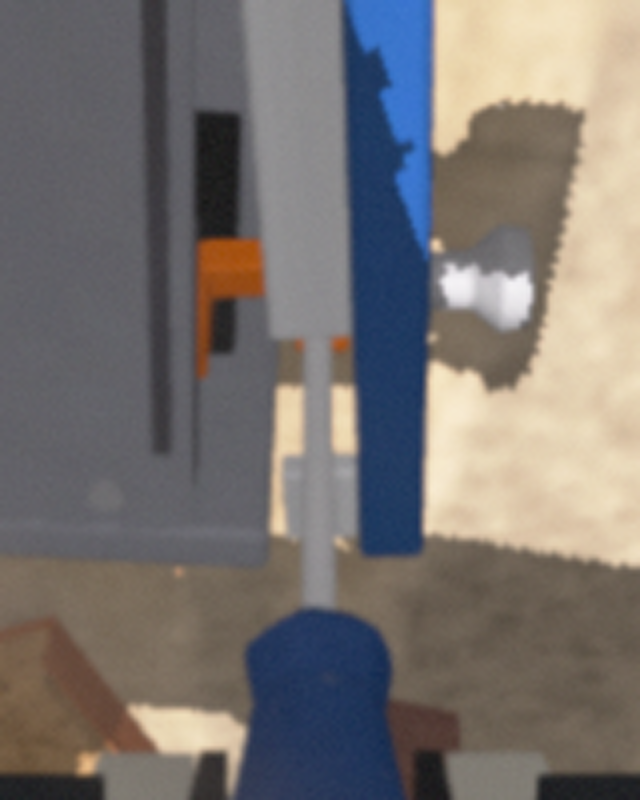

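Run:
```python
from st import *
from arc import *
print(arc(p,Rm,.24,6).tolist())
```

```text
[ 0.5434 -0.3086  0.2309] [-3.1334  0.5285 -1.9858] F [ 1.95 -0.17 10.78] M [-0.457 -1.113 -0.453] 0.0241 17.8
tip [ 0.5469 -0.3055  0.0982]
Fn -1.81 Fu 0.75 down [0.504 0.007 0.864] n [-0.056  0.998  0.025] u [-0.862 -0.061  0.504]Traceback (most recent call last):
  File "<stdin>", line 3, in <module>
AttributeError: 'list' object has no attribute 'tolist'
```

Run:
```python
from st import *
from arc import *
for r in arc(p,Rm,.24,6): print(*r)
```

```text
[ 0.5434 -0.3086  0.2309] [-3.1334  0.5285 -1.9858] F [ 1.95 -0.17 10.78] M [-0.457 -1.113 -0.453] 0.0241 17.8
tip [ 0.5469 -0.3055  0.0982]
Fn -1.81 Fu 0.75 down [0.504 0.007 0.864] n [-0.056  0.998  0.025] u [-0.862 -0.061  0.504]
-0.1 4.4 0.0 -0.01 -0.0 -0.017
-0.0 4.4 -0.0 -0.01 -0.0 -0.017
0.0 4.4 -0.1 -0.01 -0.0 -0.017
0.1 4.4 -0.1 -0.01 -0.0 -0.017
0.2 4.4 -0.1 -0.01 -0.0 -0.017
0.3 4.4 -0.2 -0.01 -0.0 -0.017
```

>>> step_arm(
  commands="0 4.4 0.1 -0.01 0 -0.017; 0 4.4 0 -0.01 0 -0.017; 0 4.4 0 -0.01 0 -0.017; 0 0 0 0 0 0",
)

```text
t: 18.3
eef_pos: [0.5301, -0.3027, 0.2297]
ee_rot: [-3.138, 0.529, -1.928]
force: [0.2, -1.7, 6.7]
width: 0.0236
```

>>> step_arm(
  commands="0.1 4.4 -0.1 -0.01 0 -0.017; 0.2 4.4 -0.1 -0.01 0 -0.017; 0.3 4.4 -0.2 -0.01 0 -0.017; 0 0 0 0 0 0",
)

```text
t: 18.8
eef_pos: [0.5172, -0.2988, 0.2295]
ee_rot: [-3.139, 0.529, -1.869]
force: [-0.4, -0.7, 6.5]
width: 0.0237
```

Run:
```python
from st import *
from arc import *
w=grab_frame("wrist"); save(w,"wrist11c.png",(200,60,360,260),4)
for r in arc(p,Rm,.24,4,dz=.008): print(*r)
```

```text
[ 0.5172 -0.2988  0.2295] [-3.1385  0.5288 -1.8692] F [-0.4  -0.68  6.5 ] M [-0.547 -0.008 -0.024] 0.0237 18.8
tip [ 0.5198 -0.2952  0.0968]
Fn 0.04 Fu -0.79 down [0.505 0.003 0.863] n [-0.156  0.984  0.088] u [-0.849 -0.179  0.497]
-0.3 6.6 -2.1 -0.015 -0.0 -0.026
-0.2 6.6 -2.2 -0.015 -0.0 -0.026
0.0 6.5 -2.3 -0.015 -0.0 -0.026
0.2 6.5 -2.4 -0.015 -0.0 -0.026
```

View pics/wrist11c.png

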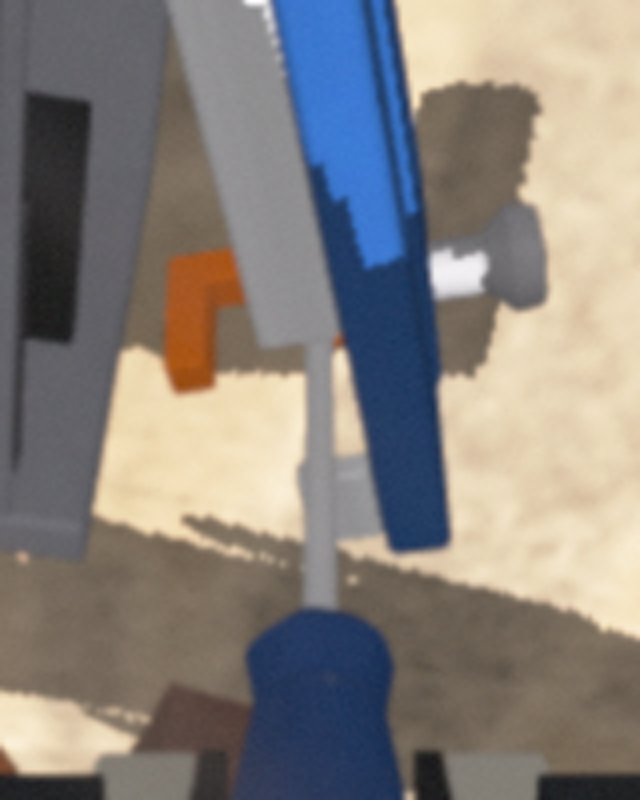

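>>> step_arm(
  commands="-2 6.6 -5 -0.015 0 -0.026; -2 6.6 -5 -0.015 0 -0.026; 0 6.5 0 -0.015 0 -0.026; 0 6.5 0 -0.015 0 -0.026; 0 0 0 0 0 0",
)

```text
t: 19.48
eef_pos: [0.4906, -0.2939, 0.2396]
ee_rot: [-3.14, 0.528, -1.75]
force: [0.4, -2.5, 4.1]
width: 0.0236
```

Run:
```python
from st import *
from arc import *
w=grab_frame("wrist"); save(w,"wrist12c.png",(160,40,360,260),3.5)
A=arc(p,Rm,.36,6)
for r in A: print(*r)
run(p,Rm,q,A)
```

```text
[ 0.4906 -0.2939  0.2396] [-3.1397  0.5281 -1.7495] F [ 0.45 -2.48  4.07] M [-1.632  0.212 -0.039] 0.0236 19.475
tip [ 0.4926 -0.29    0.1068]
Fn -1.55 Fu -1.99 down [0.504 0.002 0.864] n [-0.256  0.955  0.148] u [-0.825 -0.296  0.482]
1.4 6.6 -0.8 -0.015 -0.0 -0.026
1.6 6.5 -0.9 -0.015 -0.0 -0.026
1.8 6.5 -1.0 -0.015 -0.0 -0.026
1.9 6.4 -1.1 -0.015 -0.0 -0.026
2.1 6.4 -1.2 -0.015 -0.0 -0.026
2.3 6.3 -1.3 -0.015 -0.0 -0.026
[ 0.484 -0.294  0.24 ] [-0.54  0.36  0.08 -0.49 -1.51  0.48] dq0.10 err8e-15 cl 0.081 fore
[ 0.477 -0.295  0.24 ] [-0.54  0.36  0.08 -0.48 -1.52  0.5 ] dq0.10 err6e-15 cl 0.082 fore
[ 0.47  -0.296  0.239] [-0.54  0.37  0.08 -0.47 -1.53  0.53] dq0.11 err2e-15 cl 0.083 fore
[ 0.464 -0.298  0.239] [-0.55  0.37  0.07 -0.46 -1.54  0.56] dq0.11 err3e-15 cl 0.084 fore
[ 0.457 -0.3    0.239] [-0.55  0.37  0.07 -0.45 -1.56  0.59] dq0.11 err1e-15 cl 0.085 fore
[ 0.451 -0.303  0.239] [-0.55  0.37  0.07 -0.44 -1.57  0.62] dq0.11 err1e-15 cl 0.086 fore
```

View pics/wrist12c.png

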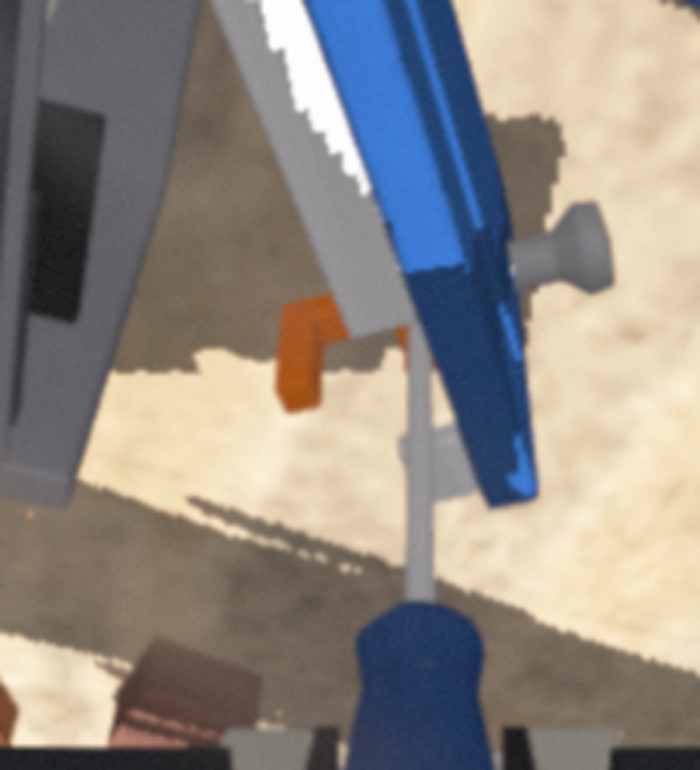

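>>> step_arm(
  commands="1.4 6.6 -0.8 -0.015 0 -0.026; 1.6 6.5 -0.9 -0.015 0 -0.026; 1.8 6.5 -1 -0.015 0 -0.026; 0 0 0 0 0 0",
)

```text
t: 20.02
eef_pos: [0.4704, -0.2962, 0.2394]
ee_rot: [-3.14, 0.529, -1.659]
force: [0.6, -0.4, 4.4]
width: 0.0239
```

>>> step_arm(
  commands="1.9 6.4 -1.1 -0.015 0 -0.026; 2.1 6.4 -1.2 -0.015 0 -0.026; 2.3 6.3 -1.3 -0.015 0 -0.026; 0 0 0 0 0 0",
)

```text
t: 20.52
eef_pos: [0.4509, -0.3023, 0.2393]
ee_rot: [-3.139, 0.529, -1.569]
force: [0.4, -0.2, 5.2]
width: 0.0237
```

Run:
```python
from st import *
from arc import *
w=grab_frame("wrist"); save(w,"wrist13c.png",(100,0,360,260),3)
s=grab_frame("scene"); save(s,"scene13.png",(180,120,440,310),3)
A=arc(p,Rm,.24,4)
for r in A: print(*r)
run(p,Rm,q,A)
```

```text
[ 0.4509 -0.3023  0.2393] [-3.1391  0.5287 -1.5691] F [ 0.36 -0.21  5.18] M [-0.962  0.159  0.12 ] 0.0237 20.525
tip [ 0.4522 -0.298   0.1065]
Fn -0.42 Fu -0.02 down [0.504 0.002 0.863] n [-0.4    0.887  0.231] u [-0.765 -0.462  0.448]
2.4 6.2 -1.4 -0.015 -0.0 -0.026
2.6 6.1 -1.5 -0.015 -0.0 -0.026
2.8 6.0 -1.6 -0.015 -0.0 -0.026
2.9 6.0 -1.7 -0.015 -0.0 -0.026
[ 0.445 -0.305  0.239] [-0.56  0.37  0.07 -0.43 -1.58  0.65] dq0.11 err2e-15 cl 0.087 fore
[ 0.439 -0.308  0.239] [-0.56  0.38  0.07 -0.42 -1.59  0.68] dq0.11 err4e-15 cl 0.088 fore
[ 0.433 -0.312  0.239] [-0.56  0.38  0.07 -0.41 -1.6   0.71] dq0.11 err6e-15 cl 0.089 fore
[ 0.427 -0.316  0.239] [-0.57  0.38  0.07 -0.4  -1.61  0.74] dq0.11 err4e-15 cl 0.091 fore
```

View pics/wrist13c.png

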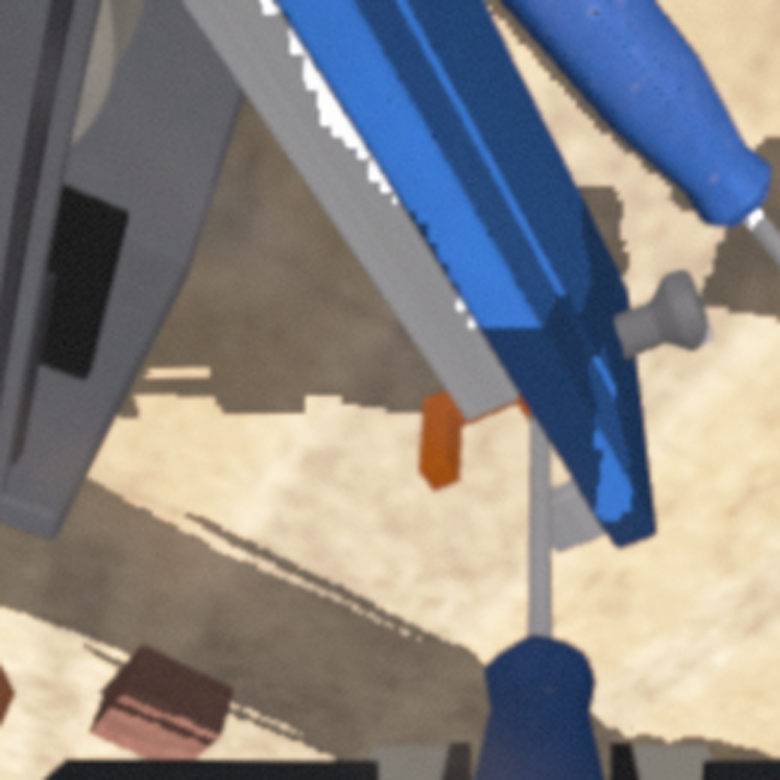

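View pics/scene13.png

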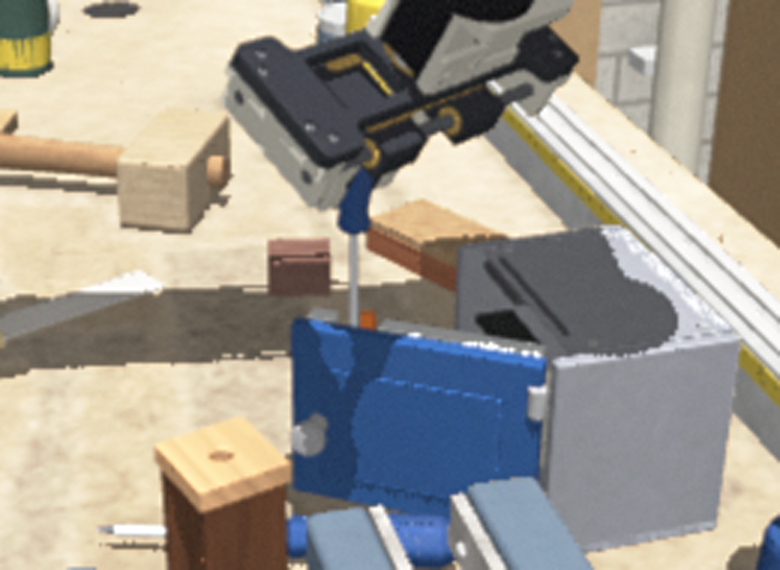

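Run:
```python
from st import *
w=grab_frame("wrist")
a=atz(w,(100+275/3,5/3),.135,st);b=atz(w,(100+525/3,405/3),.135,st);c=atz(w,(100+620/3,545/3),.135,st)
d=b-a;d2=c-a
print(a,b,c,[np.degrees(np.arctan2(x[1],x[0]))-62.5 for x in (d,d2)])
```

```text
[ 0.4512 -0.3022  0.2393] [-3.1387  0.5285 -1.5696] F [-0.75  0.14  3.21] M [-0.946  0.192  0.08 ] 0.0237 20.625
tip [ 0.4526 -0.298   0.1066]
Fn 0.73 Fu -0.23 down [0.504 0.003 0.864] n [-0.4    0.887  0.231] u [-0.766 -0.461  0.448]
[ 0.49572026 -0.39034747  0.135     ] [ 0.45619128 -0.31230444  0.135     ] [ 0.43368036 -0.27196237  0.135     ] [np.float64(54.362324464026855), np.float64(55.15686043351495)]
```

Run:
```python
from st import *
b=Rm.inv().apply([.89,.45,0])*2.5; print("back",b.round(1))
H=R.from_euler("xyz",[3.1398,.5294,-2.06])
P1=p+Rm.apply(b/1000)+[0,0,.067]
a=rd(rows_to(P1,Rm,np.array([.3375,-.3117,.3048]),H,5))
for r in a: print(*r)
run(P1,Rm,q,a)
```

```text
[ 0.4513 -0.3022  0.2393] [-3.1385  0.5285 -1.5696] F [-0.5  0.7  3.8] M [-0.874  0.186  0.114] 0.0236 20.675
tip [ 0.4527 -0.2979  0.1066]
Fn 0.77 Fu 0.39 down [0.504 0.003 0.864] n [-0.4    0.887  0.231] u [-0.765 -0.461  0.448]
back [-1.  -2.2  0.6]
2.0 23.2 -0.9 0.049 -0.0 0.085
3.9 22.9 -2.0 0.049 -0.0 0.085
5.8 22.3 -3.1 0.049 -0.0 0.085
7.7 21.6 -4.2 0.049 -0.0 0.085
9.5 20.6 -5.2 0.049 -0.0 0.085
[ 0.43  -0.303  0.306] [-0.59  0.28  0.11 -0.46 -1.65  0.51] dq0.40 err2e-14 cl 0.108 fore
[ 0.407 -0.305  0.306] [-0.63  0.24  0.06 -0.48 -1.62  0.47] dq0.20 err6e-16 cl 0.124 fore
[ 0.384 -0.307  0.305] [-0.67  0.2   0.01 -0.49 -1.58  0.42] dq0.20 err9e-10 cl 0.140 fore
[ 0.361 -0.31   0.305] [-0.71  0.16 -0.04 -0.5  -1.55  0.38] dq0.20 err6e-10 cl 0.148 grip
[ 0.338 -0.312  0.305] [-0.76  0.12 -0.09 -0.51 -1.52  0.33] dq0.21 err4e-10 cl 0.146 grip
```

>>> step_arm(
  commands="-1 -2.2 0.6 0 0 0; 0 0 0 0 0 0; -5 0 -8.6 0 0 0; -10 0 -17.3 0 0 0; -10 0 -17.3 0 0 0; -8.7 0 -15 0 0 0; 0 0 0 0 0 0",
)

```text
t: 21.55
eef_pos: [0.454, -0.3017, 0.3087]
ee_rot: [-3.134, 0.526, -1.567]
force: [0.5, -0.1, -1.7]
width: 0.0237
```

>>> step_arm(
  commands="2 23.2 -0.9 0.049 0 0.085; 3.9 22.9 -2 0.049 0 0.085; 5.8 22.3 -3.1 0.049 0 0.085; 7.7 21.6 -4.2 0.049 0 0.085; 9.5 20.6 -5.2 0.049 0 0.085; 0 0 0 0 0 0; 0 0 0 0 0 0",
)

```text
t: 22.42
eef_pos: [0.3377, -0.3119, 0.305]
ee_rot: [-3.141, 0.529, -2.061]
force: [-0.1, 0.6, -1.8]
width: 0.0235
```

Run:
```python
from st import *
H=R.from_euler("xyz",[3.1398,.5294,-2.06])
print("to home-hi mm",(Rm.inv().apply(np.array([.3375,-.3117,.3048])-p)*1000).round(1),(Rm.inv()*H).as_rotvec().round(4))
w=grab_frame("wrist"); save(w,"wrist14.png"); save(w,"wrist14c.png",(200,50,360,250),4)
s=grab_frame("scene"); save(s,"scene14.png",(180,100,360,280),4)
print("w tip",proj(w,p+Rm.apply(OFF),st))
print("hole",proj(w,(.3385,-.3098,.1),st),(proj(w,(.3385,-.3098,.1),st)-[200,50])*4)
print([(np.round(r["pixel"],1).tolist(),round(r["conf"],2)) for r in recognise(w,"stand_hole")])
```

```text
[ 0.3377 -0.3119  0.305 ] [-3.141   0.5294 -2.0607] F [-0.07  0.56 -1.82] M [-1.572  0.737 -0.006] 0.0235 22.425
tip [ 0.3407 -0.3086  0.1722]
Fn 0.33 Fu 0.47 down [0.505 0.001 0.863] n [ 0.009  1.    -0.006] u [-0.863  0.01   0.505]
to home-hi mm [0.  0.2 0.2] [-0.0028  0.     -0.0006]
w tip [280.11681957 128.04166198]
hole [281.55834108  79.62275263] [326.23336434 118.49101052]
[([277.8, 62.0], 0.86), ([278.3, 271.1], 0.34)]
```

View pics/wrist14.png

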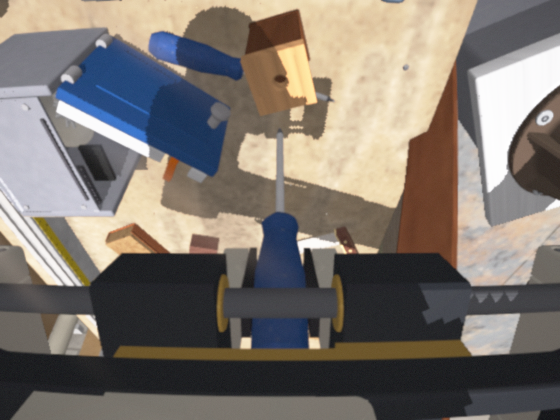

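View pics/scene14.png

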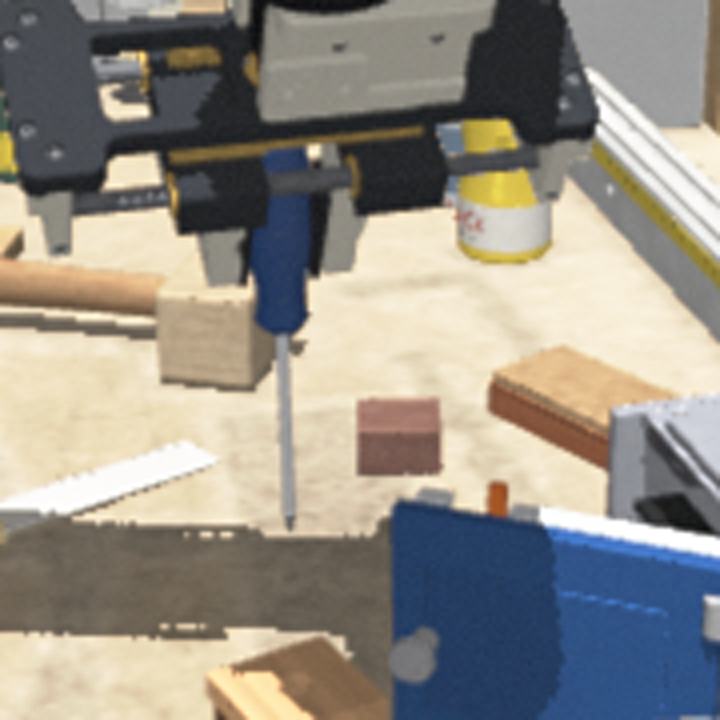

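>>> step_arm(
  commands="11 0.2 19 0 0 0; 11 0 19 0 0 0; 9.8 0 16.7 0 0 0; 0 0 0 0 0 0; 0 0 0 0 0 0",
)

```text
t: 23.2
eef_pos: [0.3378, -0.3121, 0.2423]
ee_rot: [-3.14, 0.529, -2.061]
force: [-0.2, -0.7, -0.6]
width: 0.0237
```

Run:
```python
from st import *
w=grab_frame("wrist"); save(w,"wrist15c.png",(200,50,360,250),4)
s=grab_frame("scene"); save(s,"scene15.png",(210,180,310,290),6)
print("to home",(Rm.inv().apply(np.array([.3375,-.3117,.1448])-p)*1000).round(1),"xy",p-[.3375,-.3117,.1448])
```

```text
[ 0.3378 -0.3121  0.2423] [-3.1405  0.5288 -2.0606] F [-0.19 -0.72 -0.63] M [-1.59   0.775 -0.034] 0.0237 23.2
tip [ 0.3409 -0.3088  0.1096]
Fn -0.17 Fu -0.73 down [0.504 0.001 0.863] n [ 0.009  1.    -0.006] u [-0.863  0.01   0.504]
to home [49.1  0.6 84.3] xy [ 0.00033454 -0.00035997  0.09754294]
```

View pics/wrist15c.png

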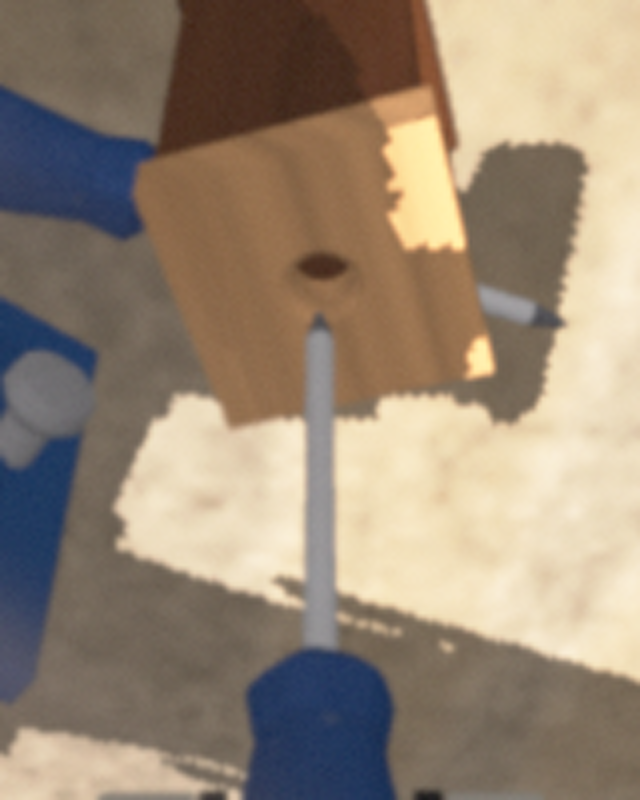

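View pics/scene15.png

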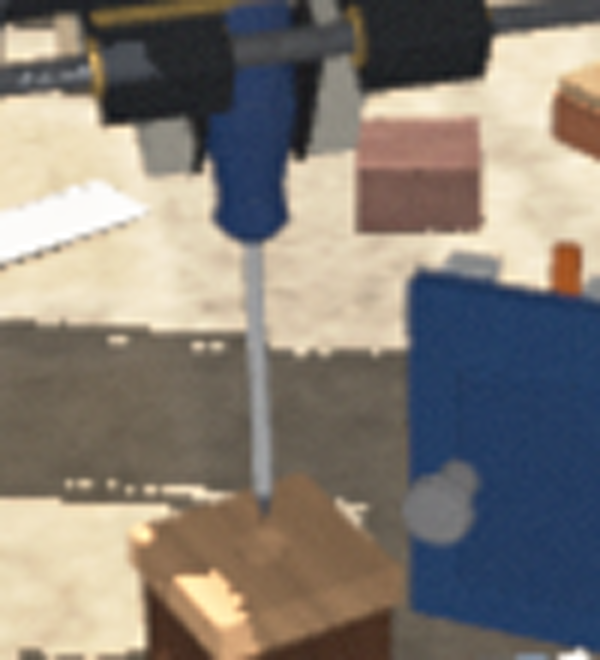

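Run:
```python
from st import *
w=grab_frame("wrist")
f=lambda a,b:(200+a/4,50+b/4)
t=atz(w,f(319,318),.1096,st); hs=[atz(w,f(325,279),.1,st),atz(w,f(323,267),.1,st)]
for h_ in hs: print(t.round(4),h_.round(4),"delta u %.1f n %.1f mm"%((h_-t)@u*1e3,(h_-t)@n*1e3))
print(proj(w,t,st),proj(w,t+[0,0,-.0096],st))
```

```text
[ 0.3379 -0.3121  0.2427] [-3.1393  0.5286 -2.0602] F [ 0.23  0.42 -1.22] M [-1.602  0.789 -0.016] 0.0236 23.3
tip [ 0.341  -0.309   0.1099]
Fn -0.01 Fu 0.48 down [0.504 0.002 0.864] n [ 0.008  1.    -0.007] u [-0.863  0.011  0.504]
[ 0.3419 -0.3078  0.1096] [ 0.3399 -0.3092  0.1   ] delta u -2.2 n 1.1 mm
[ 0.3419 -0.3078  0.1096] [ 0.3391 -0.3117  0.1   ] delta u -4.7 n 0.8 mm
[279.75 129.5 ] [279.76172751 122.25776226]
```

>>> step_arm(
  commands="0.9 0.7 -0.5 0 0 0; 3 0 5.2 0 0 0; 3 0 5.2 0 0 0; 0 0 0 0 0 0",
)

```text
t: 23.85
eef_pos: [0.3362, -0.3119, 0.2291]
ee_rot: [3.141, 0.53, -2.062]
force: [-0.8, -0.8, -1.3]
width: 0.0239
```

>>> step_arm(
  commands="3 0 5.2 0 0 0; 3 0 5.2 0 0 0; 0 0 0 0 0 0",
)

```text
t: 24.22
eef_pos: [0.3363, -0.3119, 0.2172]
ee_rot: [3.141, 0.53, -2.062]
force: [1.0, 0.2, -0.7]
width: 0.0239
```

Run:
```python
from st import *
w=grab_frame("wrist"); save(w,"wrist16c.png",(200,50,360,250),4)
```

```text
[ 0.3363 -0.3119  0.2172] [ 3.141   0.5296 -2.0618] F [ 0.99  0.17 -0.68] M [-1.6    0.833 -0.013] 0.0239 24.225
tip [ 0.3392 -0.3085  0.0844]
Fn -0.80 Fu 0.61 down [ 0.505 -0.001  0.863] n [ 0.01   1.    -0.005] u [-0.863  0.011  0.505]
```

View pics/wrist16c.png

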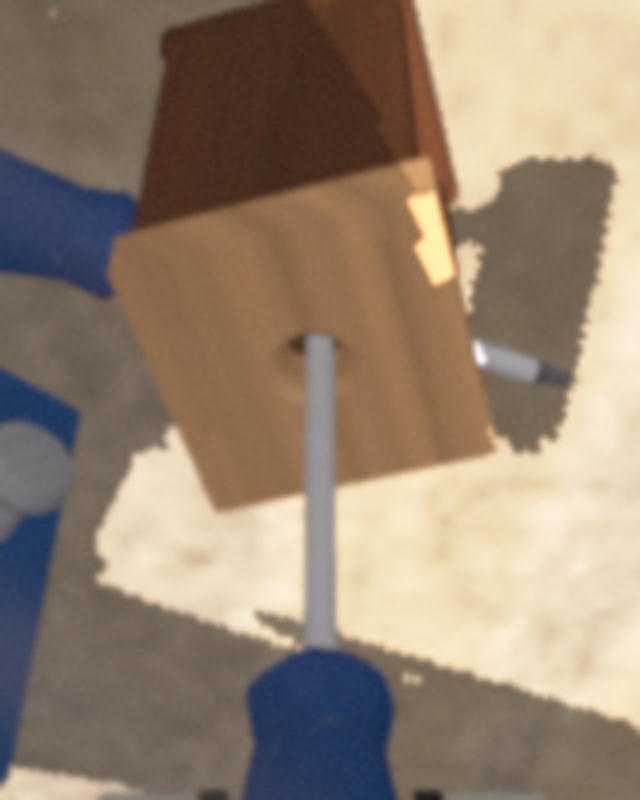

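>>> step_arm(
  commands="6 0 10.3 0 0 0; 6 0 10.3 0 0 0; 6 0 10.3 0 0 0; 6 0 10.3 0 0 0; 6 0 10.3 0 0 0; 0 0 0 0 0 0",
)

```text
t: 25.02
eef_pos: [0.3362, -0.3117, 0.1571]
ee_rot: [3.14, 0.53, -2.063]
force: [-0.4, -0.2, -0.3]
width: 0.0236
```

>>> step_arm(
  commands="2 0 3.4 0 0 0; 2 0 3.4 0 0 0; 0 0 0 0 0 0",
)

```text
t: 25.4
eef_pos: [0.3365, -0.3121, 0.1502]
ee_rot: [-3.141, 0.529, -2.061]
force: [-0.2, 0.4, -1.1]
width: 0.0233
```

>>> step_arm(
  commands="1 0 1.7 0 0 0; 1 0 1.7 0 0 0; 0 0 0 0 0 0",
)

```text
t: 25.78
eef_pos: [0.3365, -0.3121, 0.1463]
ee_rot: [-3.141, 0.529, -2.061]
force: [0.0, 0.0, -1.5]
width: 0.0233
```

>>> step_arm(
  commands="0.6 0 1 0 0 0; 0 0 0 0 0 0",
)

```text
t: 26.02
eef_pos: [0.3365, -0.3121, 0.1452]
ee_rot: [-3.141, 0.529, -2.061]
force: [-0.0, 0.3, -1.2]
width: 0.0236
```

>>> step_arm(
  commands="0.4 0 0.6 0 0 0; 0 0 0 0 0 0",
)

```text
t: 26.28
eef_pos: [0.3366, -0.3122, 0.1448]
ee_rot: [-3.141, 0.529, -2.061]
force: [-0.4, 0.3, 2.3]
width: 0.0234
```

>>> step_arm(
  commands="0.4 0 0.6 0 0 0; 0 0 0 0 0 0",
)

```text
t: 26.52
eef_pos: [0.3366, -0.3123, 0.1447]
ee_rot: [-3.14, 0.529, -2.06]
force: [-1.4, 0.1, 9.0]
width: 0.0239
```

>>> step_arm(
  commands="-0.4 0 -0.6 0 0 0; 0 0 0 0 0 0; 0 0 0 0 0 0; 0 0 0 0 0 0; 0 0 0 0 0 0; 0 0 0 0 0 0",
  jaw=70,
)

```text
t: 27.28
eef_pos: [0.3365, -0.3122, 0.1445]
ee_rot: [-3.141, 0.529, -2.061]
force: [0.0, 0.8, 0.1]
width: 0.0696
```

Run:
```python
from st import *
w=grab_frame("wrist"); save(w,"wrist17.png")
s=grab_frame("scene"); save(s,"scene17.png",(180,120,440,310),3)
```

```text
[ 0.3365 -0.3122  0.1445] [-3.1411  0.5292 -2.0613] F [0.01 0.76 0.08] M [-1.338  0.734 -0.01 ] 0.0696 27.275
tip [ 0.3395 -0.3089  0.0117]
Fn 0.34 Fu 0.68 down [0.505 0.    0.863] n [ 0.009  1.    -0.006] u [-0.863  0.011  0.505]
```

View pics/wrist17.png

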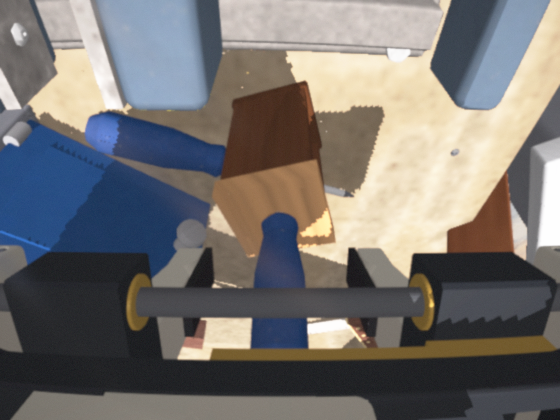

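View pics/scene17.png

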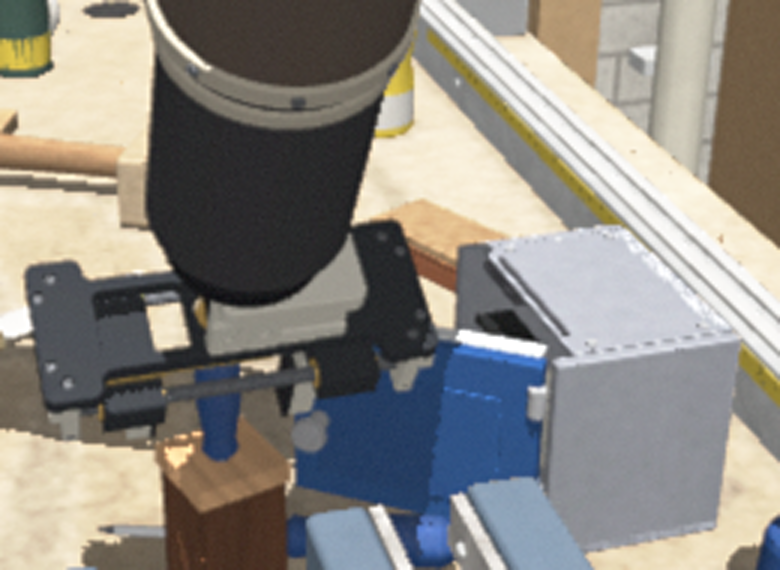

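>>> step_arm(
  commands="0 0 -10 0 0 0; 0 0 -25 0 0 0; 0 0 -35 0 0 0; 0 0 -40 0 0 0; -20 0 -35 0 0 0; -20 0 -35 0 0 0; -20 0 -35 0 0 0; 0 0 0 0 0 0",
)

```text
t: 28.38
eef_pos: [0.3098, -0.3634, 0.3644]
ee_rot: [-3.134, 0.525, -2.058]
force: [-0.7, 0.2, -0.1]
width: 0.0702
```

Run:
```python
from st import *
t=grab_frame("top"); save(t,"top18.png")
s=grab_frame("scene"); save(s,"scene18.png",(170,120,440,330),2.9)
w=grab_frame("wrist"); save(w,"wrist18.png")
print((proj(s,(.3385,-.3098,.18))-[170,120])*2.9,(proj(s,(.3385,-.3098,.1))-[170,120])*2.9)
```

```text
[ 0.3098 -0.3634  0.3644] [-3.1336  0.5255 -2.0576] F [-0.7   0.22 -0.08] M [-1.358  0.713  0.024] 0.0702 28.375
tip [ 0.3133 -0.361   0.2316]
Fn 0.73 Fu -0.13 down [0.502 0.007 0.865] n [ 0.006  1.    -0.011] u [-0.865  0.011  0.502]
[237.90406412 314.83949818] [243.08839782 438.54844569]
```

View pics/scene18.png

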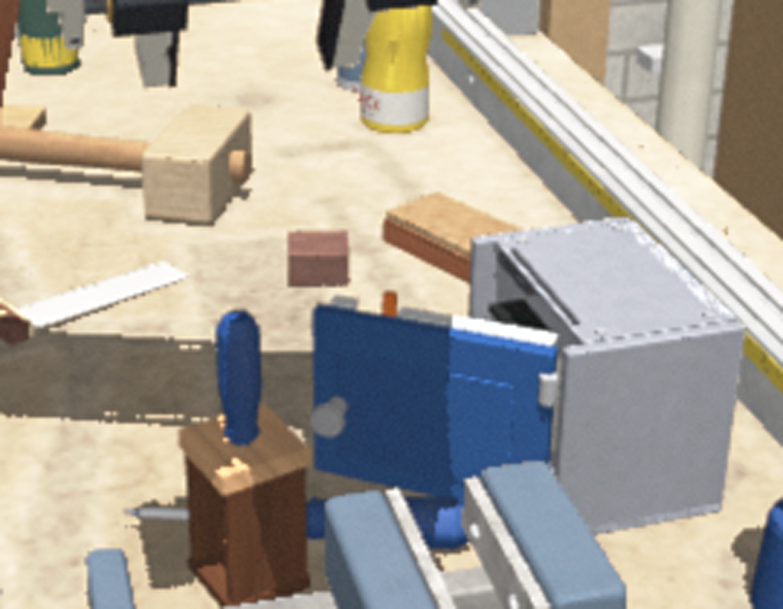

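View pics/top18.png

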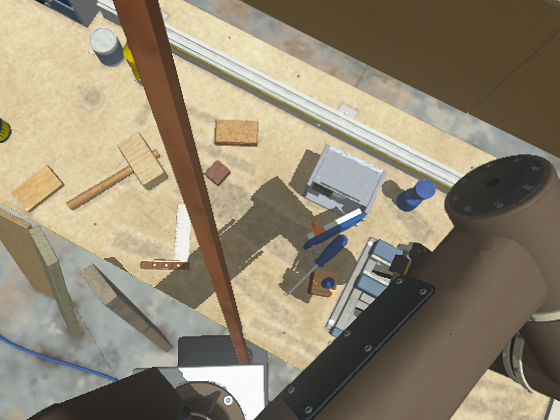

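View pics/wrist18.png

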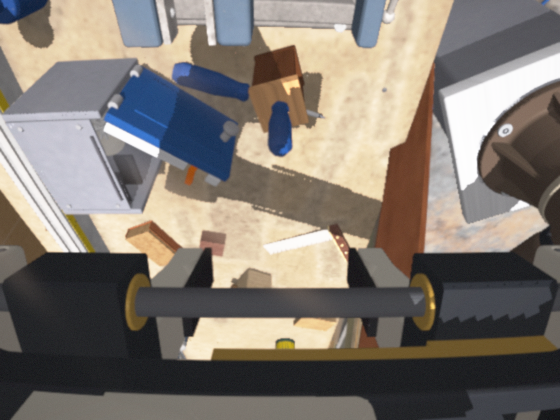

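Run:
```python
from st import *
t=grab_frame("top"); save(t,"top19.png",(290,190,390,310),6)
d=atz(t,(362,211),.135)-atz(t,(308,241),.135); print(180+np.degrees(np.arctan2(d[1],d[0]))-62.5)
for o,a in [("sanding_block",(236,132)),("red_board",(216,170)),("try_square",(178,250))]: print(o,a,[np.round(r["pixel"]).tolist() for r in recognise(t,o)])
```

```text
[ 0.3094 -0.362   0.3602] [-3.1413  0.5294 -2.0616] F [ 0.04  0.85 -0.66] M [-1.444  0.751  0.014] 0.0698 28.525
tip [ 0.3124 -0.3587  0.2275]
Fn 0.36 Fu 0.77 down [0.505 0.    0.863] n [ 0.009  1.    -0.006] u [-0.863  0.011  0.505]
54.908463785235995
sanding_block (236, 132) [[234.0, 132.0]]
red_board (216, 170) []
try_square (178, 250) [[178.0, 248.0], [216.0, 172.0]]
```

View pics/top19.png

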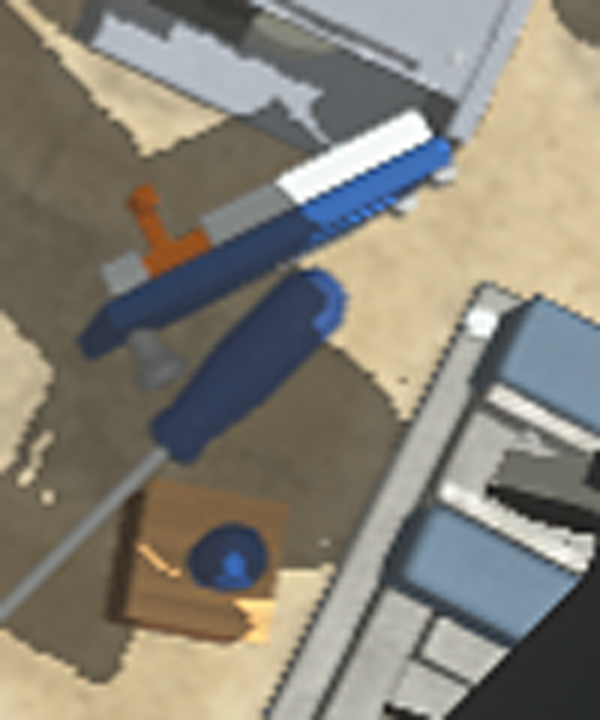

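```bash
python3 -c "
from station import *
print(job_done())"
```

```text
the job is handed in; nothing more can be done
None
```

The door is open at about 55° and the small screwdriver is back in its stand. I handed the job in at about 28.6 s, well inside the 54 s limit.

**What I did:**
- I gripped the small blue screwdriver with the tool leaning 30°, so that the arm stayed clear of the leaning timber.
- I put the blade through the window and pressed the hook. It yielded at about 5–7 N, and the buffer was felt about 13 mm down, at roughly 11–12 N.
- I kept it pressed while drawing the door out, then pushed the door on. The measured forces along the door's opening direction stayed around 3 N.
- I stood the screwdriver back in its stand. It touched down at the same height at which I had gripped it, with a brief 9–10 N push.

**Last checks:**
- **Door:** two camera views gave 54.7° and 54.9°.
- **Screwdriver:** upright, with the lower end of its handle on the stand's plate.
- **Sanding block and try square:** within 2 pixels of their starting positions.
- **Red board:** looks unmoved in the pictures, but the network did not find it by name in the last one.
- **Robot:** clear of everything.

**One thing did not stay put:** the larger, unlisted screwdriver fell over and rolled against the stand by itself in the first two seconds. The opening door, or the handle touching it, then shifted it a few centimetres. I left it there.

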